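Set out and mist coir pellets

ROBOT

A 6-joint arm with a two-finger parallel gripper is mounted at the origin on a cart in front of the work surface, level with it; the furniture and walls round the work are solid. World frame = base frame: x ahead of the robot, y to its left, z up, the work surface at z = 0. Lengths are in m, angles in rad, forces in N, time in s.
With the tool pointing down it reaches from about 0.35 to 0.775 m from the base axis. Payload 7.3 kg.
Tool frame: the origin (TCP) lies at the very end of the fingers, on their centre line; the grasp point (between the pads) lies 19 mm behind it (robot.tcp_to_grasp is the z of the grasp point in the tool frame, in m); z points along the fingers, y is the line along which they close (so a half turn about z gives the same grasp; the last joint's range is limited). The gripper opens to 92 mm and grips with 3 to 60 N. Pads are 19 mm wide; open, the fingers measure 130 mm over their backs; the gripper's body (75 mm by 190 mm) begins 47 mm behind the grasp point.
Start: joints at [1.063, 0.342, 1.524, -0, 1.275, -0.146], TCP at [0.186, 0.491, 0.227] pointing down, gripper open.
Joint ranges: [-2.53, 2.53], [-0.77, 2.02], [0.04, 2.7], [-1, 4.14], [0.28, 2.66], [-3.11, 3.11]. Speed limits (rad/s): [2.57, 2.57, 3.14, 3.14, 3.14, 3.14].

INTERFACE

Orientations are given as [roll, pitch, yaw] about the fixed x, y, z axes, in that order (R = Rz(yaw) Ry(pitch) Rx(roll)).
In Python, from cell import monitor, read_camera, get_calibration, job, robot gives the robot as it stands. The module is installed in compiled form; this text tells all that it offers.
- The arm moves only by the tool send_rows, never from a script. Its argument "targets" is a list of rows, each an object with "translation": the shift along the tool's x, y, z in cm, a list of three; "spin": the turn about the tool's z in degrees; "jaw": the opening, from 0 (shut) to 1 (fully open). A call has exactly 5 rows; each row is the pose to reach, as a shift and turn from the pose commanded when the call began, along the tool's axes at that moment; what a row does not reach only later rows make up. A row lasts 1/10 s, in which the tool goes at most 50 mm and 8.59 degrees, less where a joint would pass 70% of its speed; a pose out of reach is approached as far as the arm can. A call with a gripper value outside its range is refused whole. The fingers move at their own pace and stop on an object; "force" is the grip in N (left out, the last holds). Time passes only in rows, so rows that repeat a pose let the fingers close, or fill a call up. It gives the time, the measured TCP pose, the force, the opening and the grip force at its end, in the units of the state.
- monitor.observe(): the state, without advancing time (a new reading comes with each control period).
- read_camera(name): name is "scene" or "side" or "wrist"; returns (picture, depth): 480x640x3 uint8, red, green, blue; 480x640 float32, m along the optical axis (not along the pixel's ray), 0 where there is no reading.
- get_calibration(name): a dict with "intrinsics" (3x3 intrinsics, pixels), "D" ([k1, k2, p1, p2, k3] as OpenCV has them; the pictures are not rectified), "origin" and "orientation" of the camera in the world; the wrist camera has in their place "hand_eye" (4x4, takes a point from camera to tool coordinates, whose origin is the TCP and whose axes are the flange's). Camera axes: x right, y up, looking along -z (the intrinsics and any distortion apply to the point x, -y, -z); pixel columns grow to the right and rows downward; lengths in m; the calibration is good to about 2 mm. A picture is of the moment at which its call begins: read the wrist's pose just before it. get_calibration takes no time and is no camera call.
- job.hand_in(): hands the job in; it is judged then, once.
The state is a dict: "time": time; "qpos": joint angles; "qvel": joint speeds; "joint_efforts": joint torques, N m; "tool_pos": TCP position; "tool_rot": TCP orientation; "contact_force": force on the tool from outside, world axes, zero at the start; "torque": the same for the moment, N m; "opening": finger opening in m; "grip_force": force on a finger pad.
Only numpy, scipy, OpenCV 4.12 (cv2) and the standard library are available. Lean on these libraries where they do the work, as an engineer would, in place of code of your own. Each camera call takes 0.05 s, during which the arm holds its last target. There are 200 camera calls.

TASK

Lay the coir pellets flat in the white tray, the small ones in the narrow row and the large ones in the wide row, and slide the loaded tray home to the stop under the spray nozzle. Mist them with at least two full squeezes of the bottle's trigger, holding each for about half a second and letting the trigger spring right back after each; then draw the tray fully out again with every pellet still in its row. Do not spray unless the tray is home, and leave the marker, dibber, scoop and timer where they are.

Things in the scene. Friction and masses are not known exactly. Their poses are not given: they have to be found in the camera images.
- small_0: small pressed coir pellet, a flat brown disc with a small dimple in one face, 30 mm across and 15 mm thick, about 30 g; belongs in the narrow row. Origin at its centre, z along its axis (either face may be up). Absent (None) in some runs
- small_1: small pressed coir pellet, a flat brown disc with a small dimple in one face, 30 mm across and 15 mm thick, about 30 g; belongs in the narrow row. Origin at its centre, z along its axis (either face may be up). Absent (None) in some runs
- small_2: small pressed coir pellet, a flat brown disc with a small dimple in one face, 30 mm across and 15 mm thick, about 30 g; belongs in the narrow row. Origin at its centre, z along its axis (either face may be up). Absent (None) in some runs
- large_0: large pressed coir pellet, a flat brown disc with a small dimple in one face, 42 mm across and 15 mm thick, about 30 g; belongs in the wide row. Origin at its centre, z along its axis (either face may be up). Absent (None) in some runs
- large_1: large pressed coir pellet, a flat brown disc with a small dimple in one face, 42 mm across and 15 mm thick, about 30 g; belongs in the wide row. Origin at its centre, z along its axis (either face may be up). Absent (None) in some runs
- large_2: large pressed coir pellet, a flat brown disc with a small dimple in one face, 42 mm across and 15 mm thick, about 30 g; belongs in the wide row. Origin at its centre, z along its axis (either face may be up). Absent (None) in some runs
- narrow_row (a point): middle of the floor of the narrow gutter of the white pellet tray. x runs along the gutter (244 mm long, 38 mm wide, walls 10 mm high), y across it towards the spray bottle, z up. Moves with the tray; the gutter floors lie 11 mm above the bench
- wide_row (a point): middle of the floor of the wide gutter (244 mm long, 50 mm wide, walls 10 mm high) of the same tray, beside the narrow one on the side away from the bottle; axes as narrow_row
- tab_top (a point): middle of the top edge of the tray's upright pull tab: 44 mm wide along x, 8 mm thick along y (11 mm at its rolled top edge), 34 mm tall above the tray's lip; the lip has 35 mm free between tab and wide gutter. Axes as narrow_row; y is the slide direction
- tray (a joint): how far the tray is slid along its +y towards the bottle (m): 0 drawn fully out, 0.13 home against the end stop under the nozzle. It slides with about 2 N of friction and stays where it is left; starts up to 0.04 in
- mist_stand: the fixed misting stand: a grey bed with two rails along y for the tray and the bottle's cradle at the +y end, 225 mm from the origin (under the bed). x is across the rails. A clear splash screen, 62 mm high, stands beyond the far rail at x +140 mm, from y -118 to +58 mm
- neck (a point): point inside the neck of the white spray bottle clamped in the stand, leaning 20 degrees towards the tray. Axes of the bottle: z up along it, -y the way nozzle and trigger face, x sideways, where both sides are free for fingers. From this point in these axes (mm): the back of the neck is at y +16 to +22 for z -25 to +20; the shoulder of the bottle begins below z -25
- mister: the same white spray bottle, fixed, 226 mm tall, 82 mm across, its origin under its foot; axes as neck (neck lies 185 mm up its z). Its spray head is 20 mm wide in x and spans y -48 (nozzle) to +46 mm at z 207 to 225 mm, above the trigger
- trigger_tip (a point): front of the free lower end of the blue trigger, which hangs under the nozzle ahead of the neck; 14 mm wide in x. At rest it lies 31 mm ahead (-y) of neck and 8 mm below it in the bottle's axes; squeezed fully it has gone 12 mm back (+y) and 4 mm down
- mister_trigger (a joint): angle of the sprung trigger (rad): 0 at rest, 0.384 squeezed fully; a push of about 4 N on its tip squeezes it fully and its spring returns it when let go
- marker: white marker pen with dark cap, 14x128x16 mm, lying among the pellets; a bystander, its origin under its middle; long side along its y
- dibber: wooden dibber, 28x138x28 mm, lying at the bench's front edge; a bystander, its origin under its middle; long side along its y
- scoop: white measuring scoop, 43x127x18 mm; a bystander, its origin under its middle; long side along its y
- timer: white timer, 64x70x21 mm, lying at the right; a bystander, its origin under its middle; long side along its y

How it is judged:
On the way, in this order (a step that is already met when the one before it is completed fails the run):
1. every pellet lies flat in the row of its size, let go, and the tray is home at the stop (within 6 mm) (x of small_0 in the frame of narrow_row between -0.118 and 0.118 m and y of small_0 in the frame of narrow_row between -0.008 and 0.008 m and z of small_0 in the frame of narrow_row between 0.004 and 0.011 m and angle between the z axis of each of small_0, small_1, small_2 and the z axis of narrow_row, either way round below 0.15 rad and x of small_1 in the frame of narrow_row between -0.118 and 0.118 m and y of small_1 in the frame of narrow_row between -0.008 and 0.008 m and z of small_1 in the frame of narrow_row between 0.004 and 0.011 m and x of small_2 in the frame of narrow_row between -0.118 and 0.118 m and y of small_2 in the frame of narrow_row between -0.008 and 0.008 m and z of small_2 in the frame of narrow_row between 0.004 and 0.011 m and x of large_0 in the frame of wide_row between -0.118 and 0.118 m and y of large_0 in the frame of wide_row between -0.008 and 0.008 m and z of large_0 in the frame of wide_row between 0.004 and 0.011 m and angle between the z axis of each of large_0, large_1, large_2 and the z axis of wide_row, either way round below 0.15 rad and x of large_1 in the frame of wide_row between -0.118 and 0.118 m and y of large_1 in the frame of wide_row between -0.008 and 0.008 m and z of large_1 in the frame of wide_row between 0.004 and 0.011 m and x of large_2 in the frame of wide_row between -0.118 and 0.118 m and y of large_2 in the frame of wide_row between -0.008 and 0.008 m and z of large_2 in the frame of wide_row between 0.004 and 0.011 m and contact force between each of small_0, small_1, small_2, large_0, large_1, large_2 and the fingers below 0.1 N and value of joint tray above 0.124 m), for 0.2 s.
2. trigger squeezed (0.3 rad or more) with the tray home (value of joint mister_trigger above 0.3 rad and value of joint tray above 0.124 m), for 0.2 s.
3. trigger sprung back (under 0.06 rad) (value of joint mister_trigger below 0.06 rad), for 0.1 s.
4. trigger squeezed a second time with the tray home (all of step 2), for 0.2 s.
5. trigger sprung back again (value of joint mister_trigger below 0.06 rad), for 0.1 s.
At the end, for the whole second after the job is handed in: every pellet present lies flat (within 0.15 rad, on the gutter floor, its centre within 8 mm of the row's middle line) in the row of its size and at rest; the tray is drawn out to within 8 mm of its end; the trigger is back at rest (x of small_0 in the frame of narrow_row between -0.118 and 0.118 m and y of small_0 in the frame of narrow_row between -0.008 and 0.008 m and z of small_0 in the frame of narrow_row between 0.004 and 0.011 m and angle between the z axis of each of small_0, small_1, small_2 and the z axis of narrow_row, either way round below 0.15 rad and x of small_1 in the frame of narrow_row between -0.118 and 0.118 m and y of small_1 in the frame of narrow_row between -0.008 and 0.008 m and z of small_1 in the frame of narrow_row between 0.004 and 0.011 m and x of small_2 in the frame of narrow_row between -0.118 and 0.118 m and y of small_2 in the frame of narrow_row between -0.008 and 0.008 m and z of small_2 in the frame of narrow_row between 0.004 and 0.011 m and x of large_0 in the frame of wide_row between -0.118 and 0.118 m and y of large_0 in the frame of wide_row between -0.008 and 0.008 m and z of large_0 in the frame of wide_row between 0.004 and 0.011 m and angle between the z axis of each of large_0, large_1, large_2 and the z axis of wide_row, either way round below 0.15 rad and x of large_1 in the frame of wide_row between -0.118 and 0.118 m and y of large_1 in the frame of wide_row between -0.008 and 0.008 m and z of large_1 in the frame of wide_row between 0.004 and 0.011 m and x of large_2 in the frame of wide_row between -0.118 and 0.118 m and y of large_2 in the frame of wide_row between -0.008 and 0.008 m and z of large_2 in the frame of wide_row between 0.004 and 0.011 m and contact force between each of small_0, small_1, small_2, large_0, large_1, large_2 and the fingers below 0.1 N and value of joint tray below 0.008 m and value of joint mister_trigger below 0.06 rad and linear speed of each of small_0, small_1, small_2, large_0, large_1, large_2 below 0.02 m/s); the robot touches nothing.
It fails at once if the trigger squeezed past 0.2 rad while the tray is more than 10 mm short of the stop (value of joint mister_trigger above 0.2 rad and value of joint tray below 0.12 m).
It fails at once if marker, dibber, scoop or timer shifted by more than 40 mm (distance of any of marker, dibber, scoop, timer from where it was at the start of the episode above 0.04 m).
Of small_0, small_1, small_2, large_0, large_1, large_2 only 4 to 6 are there at a start; the rules pass over those that are not, and their reading is None.
At some moment in a run one of small_0, small_1, small_2, large_0, large_1, large_2 may be knocked a few centimetres aside while the robot is not near it.
Once in a run the grip may slacken for a moment while it holds something.
It also fails if it takes over 210 s, if anything falls off the work surface, if the arm or the gripper's body presses on something with over 40 N, if the wrist force passes 120 N, or if a joint passes its speed limit or range.

## Working session

There is one attempt and no reset: what is moved stays moved. The work goes in short steps, Python scripts to look and compute and a tool call to move; the robot and the scene stay as the last step left them, time stands still between calls to the robot, and variables do not carry over. Pictures are saved under pics/ and viewed, at most 14 in all, crops included, and the job is handed in when it is done.

Besides the shell and the picture viewer there is one more tool, called after "Request:" as name([rows], argument=value, ...), one row to a line, values as JSON. send_rows: Moves the arm, as the interface text tells. Its arguments: {"type":"object","properties":{"targets":{"type":"array"},"force":{"type":"number"}},"required":["targets"]}

```bash
mkdir -p pics
cat > h.py <<'E'
import numpy as np, cv2
from cell import monitor, read_camera, get_calibration, job, robot
from scipy.spatial.transform import Rotation as R
def toolT():
    s=monitor.observe(); T=np.eye(4)
    r=np.array(s["tool_rot"],float)
    T[:3,:3]=r if r.shape==(3,3) else R.from_euler('xyz',r).as_matrix()
    T[:3,3]=s["tool_pos"]; return T
def camT(n,c,T=None):
    if "hand_eye" in c: return T@np.array(c["hand_eye"])
    M=np.eye(4); o=np.array(c["orientation"],float)
    M[:3,:3]=o if o.shape==(3,3) else R.from_euler('xyz',o).as_matrix()
    M[:3,3]=c["origin"]; return M
def snap(n,f):
    T=toolT(); p,d=read_camera(n); c=get_calibration(n)
    M=camT(n,c,T); cv2.imwrite(f'pics/{f}.png',p[:,:,::-1])
    np.savez(f'{f}.npz',p=p,d=d,M=M,K=np.array(c["intrinsics"]),D=np.array(c["D"])); return p,d
def rays(f,uv):
    z=np.load(f'{f}.npz'); q=cv2.undistortPoints(np.array(uv,float).reshape(-1,1,2),z['K'],z['D'])[:,0]
    v=np.c_[q[:,0],-q[:,1],-np.ones(len(q))]; return z['M'][:3,3],v@z['M'][:3,:3].T,z
def atz(f,uv,h):   # intersection with the plane z=h
    o,v,_=rays(f,uv); return o+v*((h-o[2])/v[:,2])[:,None]
def atd(f,uv):     # with the depth
    o,v,z=rays(f,uv); d=np.array([np.median(z['d'][int(b)-1:int(b)+2,int(a)-1:int(a)+2]) for a,b in uv]); return o+v*d[:,None]
def cloud(f):
    z=np.load(f'{f}.npz'); u,w=np.meshgrid(np.arange(640),np.arange(480)); uv=np.c_[u.ravel(),w.ravel()]
    o,v,_=rays(f,uv); d=z['d'].ravel(); P=o+v*d[:,None]; P[d==0]=np.nan; return P.reshape(480,640,3)
E
python3 - <<'E'
from h import *
s=monitor.observe(); print(s, robot.tcp_to_grasp)
for n in ["scene","side","wrist"]:
    snap(n,n+"0"); c=get_calibration(n); print(n,c)
a=cv2.imread('pics/scene0.png')
E
```

```text
{'time': 0.0, 'qpos': array([ 1.06299143e+00,  3.42705924e-01,  1.52504332e+00, -1.50715855e-05,
        1.27538360e+00, -1.45991852e-01]), 'qvel': array([-1.92195267e-03,  2.54574498e-04,  7.26487074e-04,  6.03436044e-04,
        5.79427695e-04,  7.87357308e-05]), 'joint_efforts': array([ 1.17484367e-03, -4.31249464e+01, -2.44212914e+01,  7.18196877e-02,
        5.59981016e-02, -1.49091438e-04]), 'tool_pos': array([0.18560962, 0.49065016, 0.2260445 ]), 'tool_rot': array([-3.14006676e+00, -2.09797548e-04,  2.77978385e+00]), 'contact_force': array([-0.71634405, -0.14734384, -0.34967667]), 'torque': array([ 0.05297251,  0.01158642, -0.00520529]), 'grip_force': 0.0, 'opening': 0.09207634219167354} -0.0188
scene {'intrinsics': array([[483.16525367,   0.        , 311.9143363 ],
       [  0.        , 483.16525367, 247.29011563],
       [  0.        ,   0.        ,   1.        ]]), 'D': array([0.01979407, 0.        , 0.        , 0.        , 0.        ]), 'origin': array([ 0.00439152, -0.88734848,  0.68100723]), 'orientation': array([ 1.06931077,  0.018338  , -0.5769711 ])}
side {'intrinsics
[... 275 characters left out ...]
 , 1.09647677]), 'orientation': array([ 8.87439293e-01, -1.23257162e-03, -3.00474808e+00])}
wrist {'intrinsics': array([[375.73004228,   0.        , 316.71799481],
       [  0.        , 375.73004228, 244.79047123],
       [  0.        ,   0.        ,   1.        ]]), 'D': array([-0.06521144,  0.        ,  0.        ,  0.        ,  0.        ]), 'hand_eye': array([[ 7.80062232e-04,  9.68428462e-01,  2.49290406e-01,
         6.80280640e-02],
       [ 9.99999352e-01, -9.62230937e-04,  6.08888654e-04,
        -4.01367233e-04],
       [ 8.29540043e-04,  2.49289769e-01, -9.68428584e-01,
        -1.57421610e-01],
       [ 0.00000000e+00,  0.00000000e+00,  0.00000000e+00,
         1.00000000e+00]])}
```

View pics/scene0.png

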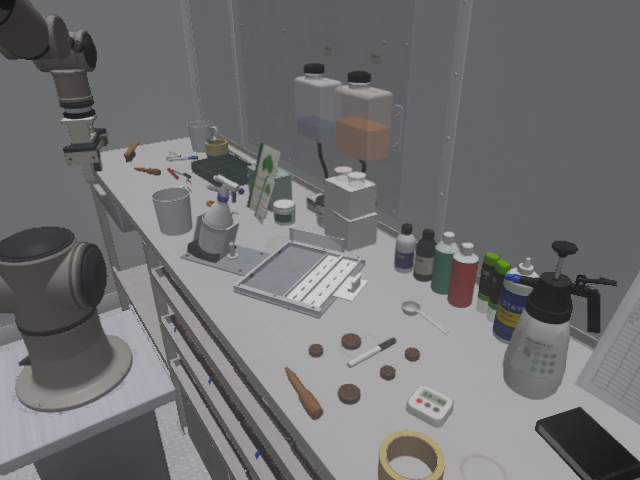

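View pics/side0.png

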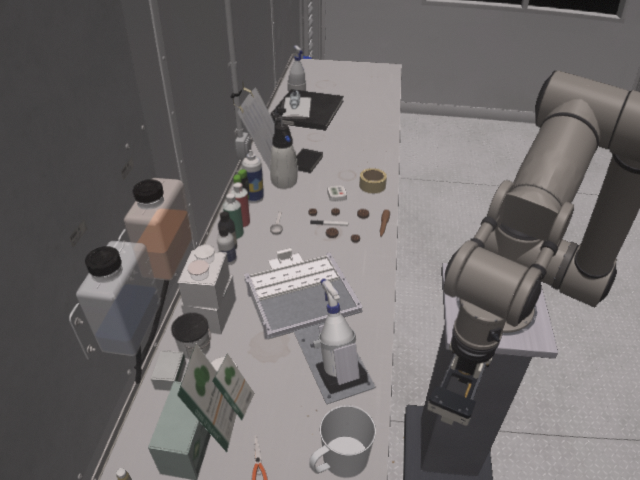

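Run:
```python
from h import *
for n in ["scene0","side0"]:
    P=cloud(n); im=np.load(n+'.npz')['p']; hsv=cv2.cvtColor(im,cv2.COLOR_RGB2HSV)
    m=((hsv[...,1]>50)&(hsv[...,2]<140)&(P[...,2]>-0.01)&(P[...,2]<0.035)&(P[...,0]>0.25)&(P[...,0]<0.8)&(P[...,1]>-0.6)&(P[...,1]<0.0)).astype(np.uint8)
    k,l,st,c=cv2.connectedComponentsWithStats(m)
    print(n)
    for i in range(1,k):
        if st[i,4]>15:
            Q=P[l==i]; lo,hi=np.nanmin(Q,0),np.nanmax(Q,0); print(st[i,4],c[i].round(1),'mid',((lo+hi)/2).round(4),'size',(hi-lo).round(4),'top',np.nanpercentile(Q[:,2],80).round(4), 'atz15',atz(n,[c[i]],0.013)[0].round(4))
# tray/stand/tab/bottle points
pts={'scene0':{'trayLnear':(238,291),'trayNearR':(320,310),'tabtop':(357,275),'trayFarR':(364,262),'marker1':(351,363),'marker2':(396,341),'screenL':(291,231),'screenR':(343,248),'trig':(235,190)},
'side0':{'trayR':(264,329),'trayR2':(358,297),'tabtop':(285,252),'bottleneck':(334,305)}}
for f in pts:
    for k,p in pts[f].items(): print(f,k,p,atd(f,[p])[0].round(4))
for n,b in (("scene0",(230,170,220,180)),("side0",(240,230,180,170))):
    im=cv2.imread(f'pics/{n}.png'); x,y,w,h=b
    cv2.imwrite(f'pics/{n}_c.png',cv2.resize(im[y:y+h,x:x+w],None,fx=3.3,fy=3.3,interpolation=cv2.INTER_CUBIC))
```

```text
scene0
45 [402.3 264. ] mid [ 0.7903 -0.0937  0.0261] size [0.0193 0.0207 0.0177] top 0.0314 atz15 [ 0.8073 -0.0767  0.013 ]
105 [436.2 285.8] mid [ 0.7951 -0.209   0.0186] size [0.0094 0.0363 0.0328] top 0.0284 atz15 [ 0.8037 -0.2037  0.013 ]
189 [455.3 299.4] mid [ 0.7924 -0.2718  0.0166] size [0.0147 0.0479 0.0355] top 0.028 atz15 [ 0.7978 -0.2709  0.013 ]
185 [501.9 332. ] mid [ 0.7787 -0.4126  0.0215] size [0.0193 0.0526 0.0267] top 0.0304 atz15 [ 0.7871 -0.4108  0.013 ]
164 [350.7 339.3] mid [ 0.5034 -0.2483  0.0124] size [0.0379 0.0363 0.0092] top 0.0147 atz15 [ 0.5044 -0.2482  0.013 ]
82 [315.8 348.2] mid [ 0.4265 -0.2297  0.0125] size [0.0267 0.0259 0.0085] top 0.0144 atz15 [ 0.4272 -0.2301  0.013 ]
89 [412.  352.1] mid [ 0.5845 -0.3507  0.0123] size [0.0278 0.0269 0.0089] top 0.0147 atz15 [ 0.5834 -0.3507  0.013 ]
601 [304.9 396. ] mid [ 0.3396 -0.3057  0.0146] size [0.0394 0.1489 0.0315] top 0.0251 atz15 [ 0.3377 -0.3291  0.013 ]
100 [387.3 370.4] mid [ 0.5078 -0.3641  0.0122] size [0.025  0.0256 0.0083] top 0.0148 atz15 [ 0.5068 -0.363   0.013 ]
266 [349.  391.5] mid [ 0.
[... 1469 characters left out ...]
15] top 0.0174 atz15 [ 0.4256 -0.2238  0.013 ]
scene0 trayLnear (238, 291) [0.3897 0.0671 0.0058]
scene0 trayNearR (320, 310) [ 0.5053 -0.1296  0.0178]
scene0 tabtop (357, 275) [ 0.6415 -0.0914  0.0447]
scene0 trayFarR (364, 262) [ 0.7339 -0.0047  0.009 ]
scene0 marker1 (351, 363) [ 0.462  -0.3051  0.0112]
scene0 marker2 (396, 341) [ 0.5864 -0.2997  0.0055]
scene0 screenL (291, 231) [0.6278 0.2033 0.0486]
scene0 screenR (343, 248) [0.709  0.0586 0.0319]
scene0 trig (235, 190) [0.4666 0.2024 0.2144]
side0 trayR (264, 329) [0.6287 0.2135 0.0402]
side0 trayR2 (358, 297) [ 0.3962  0.0246 -0.0017]
side0 tabtop (285, 252) [ 0.6301 -0.0932  0.0397]
side0 bottleneck (334, 305) [0.4444 0.2509 0.1997]
```

View pics/scene0_c.png

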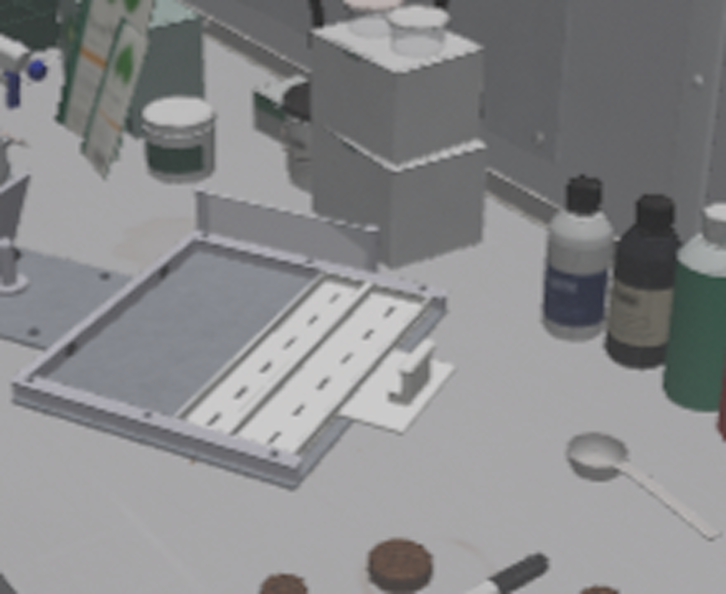

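Request:
send_rows([
  {"translation": [-3,-2,-4.5],"spin": 8,"jaw": 1},
  {"translation": [-7,-4,-7.5],"spin": 16,"jaw": 1},
  {"translation": [-11,-6.3,-7.5],"spin": 24,"jaw": 1},
  {"translation": [-15,-8.5,-7.5],"spin": 32,"jaw": 1},
  {"translation": [-19,-10.8,-7.5],"spin": 39.3,"jaw": 1},
])

```text
time: 0.65
tool_pos: [0.3262, 0.3212, 0.302]
tool_rot: [3.141, 0.0, 2.089]
contact_force: [0.5, 0.7, 0.1]
opening: 0.092
grip_force: 0.0
```

Request:
send_rows([
  {"translation": [-4,0.7,0],"spin": 0,"jaw": 1},
  {"translation": [-8,1.4,0],"spin": 0,"jaw": 1},
  {"translation": [-12,2,0],"spin": 0,"jaw": 1},
  {"translation": [-16.2,2.7,0],"spin": 0,"jaw": 1},
  {"translation": [-16.2,2.7,0],"spin": 0,"jaw": 1},
])

```text
time: 1.15
tool_pos: [0.4321, 0.1924, 0.3012]
tool_rot: [-3.141, 0.001, 2.088]
contact_force: [-0.6, -0.2, 0.5]
opening: 0.0916
grip_force: 0.0
```

Request:
send_rows([
  {"translation": [-4,0.7,0],"spin": 0,"jaw": 1},
  {"translation": [-8,1.4,0],"spin": 0,"jaw": 1},
  {"translation": [-12,2,0],"spin": 0,"jaw": 1},
  {"translation": [-16.2,2.7,0],"spin": 0,"jaw": 1},
  {"translation": [-16.2,2.7,0],"spin": 0,"jaw": 1},
])

```text
time: 1.65
tool_pos: [0.5359, 0.066, 0.3006]
tool_rot: [-3.141, 0.001, 2.09]
contact_force: [-0.6, 0.3, 0.3]
opening: 0.0916
grip_force: 0.0
```

Run:
```python
from h import *
s=monitor.observe(); print(s['time'],s['tool_pos'],s['tool_rot'],s['qpos'])
snap("wrist","w1")
```

```text
1.65 [0.53592725 0.06598697 0.30058819] [-3.14052978e+00  6.54155242e-04  2.08981202e+00] [-1.87962009e-02  3.25054795e-01  1.34509435e+00 -1.11169101e-03
  1.47202130e+00 -5.37701598e-01]
```

View pics/w1.png

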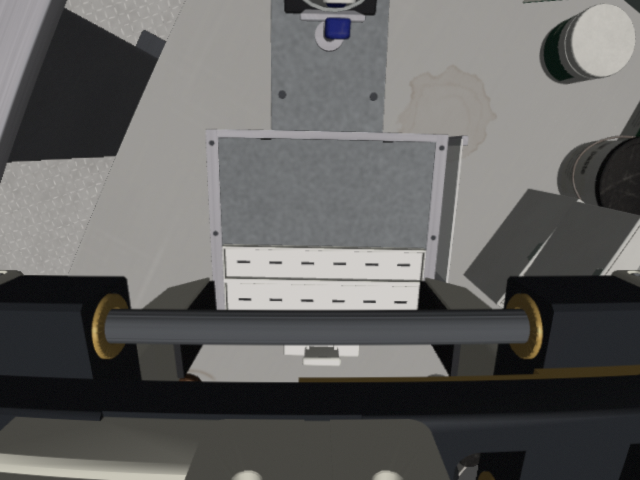

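Run:
```python
from h import *
px={'nTL':(224,247),'nTR':(423,250),'nBL':(226,278),'nBR':(424,279),'wTL':(226,283),'wTR':(419,284),'wBL':(228,309),'slotN1':(244,262),'slotN6':(402,263),'slotW1':(247,300),'slotW6':(400,301),
'railLT':(215,140),'railLB':(216,270),'railRT':(439,143),'railRB':(432,275),'bedTL':(272,60),'bedBL':(272,130),'bedTR':(387,60),'bedBR':(385,130),'nozzle':(338,28),'tabtop':(322,352),'stop1':(265,138),'stop2':(388,140),'bench':(150,250)}
P=atd('w1',list(px.values()))
for k,p in zip(px,P): print(k,p.round(4))
def ang(a,b): d=P[list(px).index(b)]-P[list(px).index(a)]; return np.degrees(np.arctan2(d[1],d[0])).round(2)
print(ang('nTL','nTR'),ang('nBL','nBR'),ang('wTL','wTR'),ang('slotN1','slotN6'),ang('slotW1','slotW6'),ang('railLB','railLT'),ang('railRB','railRT'),ang('bedBL','bedTL'),ang('bedBR','bedTR'),'tool y yaw',np.degrees(np.arctan2(*toolT()[[1,0],1])))
z=np.load('w1.npz'); im=cv2.imread('pics/w1.png')
a=cv2.resize(im[0:150,240:440],None,fx=3,fy=3,interpolation=cv2.INTER_CUBIC); b=cv2.resize(cv2.imread('pics/scene0.png')[165:265,170:310],None,fx=4.2,fy=4.2,interpolation=cv2.INTER_CUBIC)
cv2.imwrite('pics/sb.png',b)
```

```text
nTL [ 0.4611 -0.0328  0.0198]
nTR [0.6726 0.0839 0.0195]
nBL [ 0.4808 -0.0675  0.0192]
nBR [0.6937 0.0539 0.0217]
wTL [ 0.4837 -0.0739  0.0183]
wTR [0.6924 0.0451 0.0206]
wBL [ 0.5014 -0.1053  0.0162]
slotN1 [ 0.4907 -0.0409  0.0107]
slotN6 [0.6626 0.0559 0.0104]
slotW1 [ 0.5171 -0.0847  0.0105]
slotW6 [0.6883 0.0119 0.0108]
railLT [0.3964 0.0748 0.0212]
railLB [ 0.4656 -0.0633  0.0217]
railRT [0.618  0.1981 0.0218]
railRB [0.6998 0.063  0.0208]
bedTL [0.4092 0.1831 0.0049]
bedBL [0.4476 0.1162 0.021 ]
bedTR [5.213e-01 2.487e-01 4.000e-04]
bedBR [ 0.5603  0.182  -0.0012]
nozzle [0.478  0.1894 0.2205]
tabtop [ 0.6325 -0.0924  0.0285]
stop1 [0.4447 0.1045 0.0196]
stop2 [0.5662 0.1717 0.0211]
bench [ 0.3776 -0.0916 -0.0008]
28.89 29.7 29.69 29.4 29.43 116.6 121.19 119.84 120.34 tool y yaw 29.79872751203109
```

View pics/sb.png

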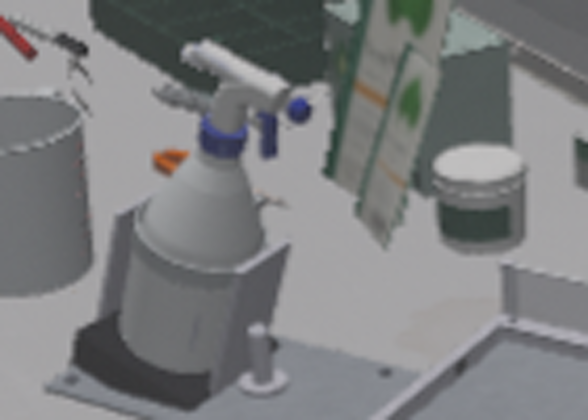

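Request:
send_rows([
  {"translation": [-3.5,-2.3,0],"spin": 0,"jaw": 1},
  {"translation": [-7,-4.7,0],"spin": 0,"jaw": 1},
  {"translation": [-10.5,-7,0],"spin": 0,"jaw": 1},
  {"translation": [-14,-9.3,0],"spin": 0,"jaw": 1},
  {"translation": [-17.2,-11.7,0],"spin": 0.4,"jaw": 1},
])

```text
time: 2.2
tool_pos: [0.518, -0.1381, 0.3018]
tool_rot: [3.141, -0.001, 2.088]
contact_force: [1.4, 0.8, 0.3]
opening: 0.0915
grip_force: 0.0
```

Request:
send_rows([
  {"translation": [-3.5,-2.3,0],"spin": 0,"jaw": 1},
  {"translation": [-7,-4.7,0],"spin": 0,"jaw": 1},
  {"translation": [-10.5,-7,0],"spin": 0,"jaw": 1},
  {"translation": [-14,-9.3,0],"spin": 0,"jaw": 1},
  {"translation": [-17.2,-11.7,0],"spin": 0,"jaw": 1},
])

```text
time: 2.7
tool_pos: [0.5019, -0.3454, 0.3017]
tool_rot: [3.141, -0.001, 2.088]
contact_force: [0.0, 0.3, -0.2]
opening: 0.0917
grip_force: 0.0
```

```bash
cat >> h.py <<'E'
th=np.radians(29.4); EX=np.array([np.cos(th),np.sin(th)]); EY=np.array([-np.sin(th),np.cos(th)])
def S(p): p=np.asarray(p); return np.array([p[:2]@EX,p[:2]@EY,*p[2:]])
def pellets(f,show=True):
    P=cloud(f); im=np.load(f+'.npz')['p']; hsv=cv2.cvtColor(im,cv2.COLOR_RGB2HSV)
    m=((hsv[...,1]>50)&(hsv[...,2]<150)&(P[...,2]>0.004)&(P[...,2]<0.045)).astype(np.uint8)
    k,l,st,c=cv2.connectedComponentsWithStats(m)
    for i in range(1,k):
        if st[i,4]>100:
            Q=P[l==i]; t=np.nanpercentile(Q[:,2],90); T=Q[Q[:,2]>t-0.004]   # the top face
            o=np.argwhere((l==i)&(P[...,2]>t-0.004))[:,::-1].astype(float)
            (cx,cy),r=cv2.minEnclosingCircle(o.astype(np.float32)); w=atz(f,[(cx,cy)],t)[0]
            print('px',(round(cx),round(cy)),'n',st[i,4],'world',w.round(4),'S',S(w).round(4),'diam',(2*r*np.linalg.norm(w-np.load(f+'.npz')['M'][:3,3])/375).round(4))
def state():
    s=monitor.observe(); print('t',round(s['time'],2),'S',S(s['tool_pos']).round(4),'yawy',np.degrees(np.arctan2(*toolT()[[1,0],1])).round(2),'open',round(s['opening'],4),'F',s['contact_force'].round(1),'grip',round(s['grip_force'],1))
E
python3 - <<'E'
from h import *
state(); snap("wrist","w2"); pellets('w2')
# bottle in the scene view, in plane x_s=0.506
for n,p in {'nozzle':(241.4,190.7),'trigtip':(233.8,202.6),'trigtop':(234,193),'headback':(215.5,176.5),'peg':(231.5,243)}.items():
    o,v,z=rays('scene0',[p]); n3=np.r_[EX,0]; w=o+v[0]*((0.506-o@n3)/(v[0]@n3)); print(n,S(w).round(4), 'depth',S(atd('scene0',[p])[0]).round(4))
im=cv2.imread('pics/side0.png')
E
```

```text
t 2.7 S [ 0.2677 -0.5473  0.3017] yawy 29.66 open 0.0917 F [ 0.   0.3 -0.2] grip 0.0
px (200, 119) n 2093 world [ 0.3392 -0.323   0.0264] S [ 0.137  -0.4479  0.0264] diam 0.1153
px (311, 84) n 548 world [ 0.4271 -0.2296  0.0154] S [ 0.2594 -0.4097  0.0154] diam 0.0326
px (362, 134) n 1009 world [ 0.5041 -0.2478  0.0154] S [ 0.3176 -0.4633  0.0154] diam 0.0438
px (639, 146) n 343 world [ 0.7908 -0.0928  0.0297] S [ 0.6434 -0.469   0.0297] diam 0.0427
px (243, 183) n 938 world [ 0.4114 -0.3643  0.0155] S [ 0.1796 -0.5193  0.0155] diam 0.0418
px (314, 220) n 439 world [ 0.5062 -0.3615  0.0154] S [ 0.2635 -0.5634  0.0154] diam 0.029
px (600, 240) n 944 world [ 0.8102 -0.2082  0.0415] S [ 0.6036 -0.5791  0.0415] diam 0.0658
px (373, 242) n 438 world [ 0.5819 -0.3491  0.0154] S [ 0.3356 -0.5898  0.0154] diam 0.0291
px (566, 268) n 617 world [ 0.7955 -0.2569  0.0406] S [ 0.5669 -0.6143  0.0406] diam 0.0451
px (157, 279) n 618 world [ 0.3762 -0.5121  0.0407] S [ 0.0763 -0.6308  0.0407] diam 0.0628
px (134, 297) n 200 world [ 0.3566 -0.5564  0.0275] S [ 0.0375 -0.6598  0.0275] diam 0.0308
nozzle [ 0.506  -0.0727  0.2159] depth [ 0.5075 -0.0715  0.2151]
trigtip [ 0.506  -0.0444  0.1775] depth [ 0.5072 -0.0435  0.1769]
trigtop [ 0.506  -0.0483  0.2053] depth [ 0.5105 -0.0448  0.203 ]
headback [0.506  0.006  0.2419] depth [0.5126 0.0115 0.2388]
peg [ 0.506  -0.0219  0.0519] depth [ 0.511  -0.0179  0.0486]
```

View pics/w2.png

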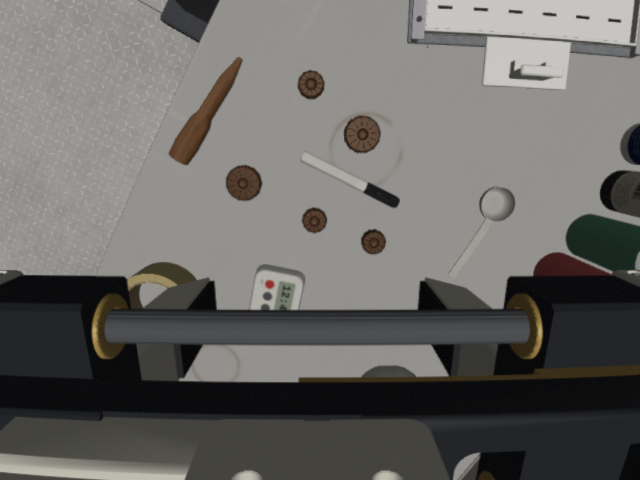

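Request:
send_rows([
  {"translation": [-0.4,-0.1,4.8],"spin": 0,"jaw": 0.7},
  {"translation": [-0.8,-0.2,9.6],"spin": 0,"jaw": 0.65},
  {"translation": [-1.2,-0.3,14.4],"spin": 0,"jaw": 0.65},
  {"translation": [-1.6,-0.4,19.2],"spin": 0,"jaw": 0.65},
  {"translation": [-1.6,-0.4,23.5],"spin": 0,"jaw": 0.65},
])

```text
time: 3.25
tool_pos: [0.5062, -0.3595, 0.0647]
tool_rot: [3.141, -0.001, 2.088]
contact_force: [0.9, -0.3, -0.0]
opening: 0.0604
grip_force: 0.0
```

Request:
send_rows([
  {"translation": [0,0,0.5],"spin": 0,"jaw": 0.65},
  {"translation": [0,0,0.5],"spin": 0,"jaw": 0.65},
  {"translation": [0,0,0.5],"spin": 0,"jaw": 0.65},
  {"translation": [0,0,0.5],"spin": 0,"jaw": 0.65},
  {"translation": [0,0,0.5],"spin": 0,"jaw": 0.65},
])

```text
time: 3.75
tool_pos: [0.5069, -0.3622, 0.0639]
tool_rot: [3.14, 0.003, 2.087]
contact_force: [-0.0, 0.1, 0.0]
opening: 0.0598
grip_force: 0.0
```

```bash
python3 -c "
from h import *
state()"
```

```text
t 3.75 S [ 0.2638 -0.5644  0.0639] yawy 29.58 open 0.0598 F [-0.   0.1  0. ] grip 0.0
```

Request:
send_rows([
  {"translation": [0.1,0,3],"spin": 0,"jaw": 0.65},
  {"translation": [0.1,0,5],"spin": 0,"jaw": 0.65},
  {"translation": [0.1,0,6.0],"spin": 0,"jaw": 0.65},
  {"translation": [0.1,0,6.0],"spin": 0,"jaw": 0.6},
  {"translation": [0.1,0,6.0],"spin": 0,"jaw": 0.2},
], force=20)

```text
time: 4.25
tool_pos: [0.506, -0.3612, 0.0026]
tool_rot: [3.141, 0.001, 2.087]
contact_force: [-0.1, -0.2, -0.4]
opening: 0.0511
grip_force: 0.0
```

Request:
send_rows([
  {"translation": [0,0,0],"spin": 0,"jaw": 0.2},
  {"translation": [0,0,0],"spin": 0,"jaw": 0.2},
  {"translation": [0,0,0],"spin": 0,"jaw": 0.2},
  {"translation": [0,0,-3],"spin": 0,"jaw": 0.2},
  {"translation": [0,0,-7],"spin": 0,"jaw": 0.2},
])

```text
time: 4.75
tool_pos: [0.5043, -0.3596, 0.0704]
tool_rot: [-3.14, -0.005, 2.087]
contact_force: [1.1, -0.9, -0.6]
opening: 0.0292
grip_force: 20.0
```

Run:
```python
from h import *
state()
P=np.vstack([cloud(f).reshape(-1,3) for f in('w1','scene0','side0','w2')]); P=P[~np.isnan(P).any(1)]
s=np.c_[P[:,:2]@EX,P[:,:2]@EY,P[:,2]]
s=s[(s[:,2]>0.07)&(s[:,2]<0.3)&(s[:,0]>0.62)&(s[:,0]<0.9)]
for y in np.arange(-.48,-.1,.03):
    q=s[(s[:,1]>y)&(s[:,1]<y+.03)]
    if len(q)>20: print(y.round(2),len(q),'x1%',np.percentile(q[:,0],1).round(3),'x5%',np.percentile(q[:,0],5).round(3),'zmax',q[:,2].max().round(3))
```

```text
t 4.75 S [ 0.2628 -0.5609  0.0704] yawy 29.56 open 0.0292 F [ 1.1 -0.9 -0.6] grip 20.0
-0.48 1401 x1% 0.642 x5% 0.646 zmax 0.299
-0.45 864 x1% 0.651 x5% 0.658 zmax 0.3
-0.42 726 x1% 0.816 x5% 0.818 zmax 0.3
-0.39 656 x1% 0.822 x5% 0.826 zmax 0.3
-0.36 930 x1% 0.749 x5% 0.762 zmax 0.3
-0.33 1558 x1% 0.702 x5% 0.713 zmax 0.3
-0.3 1914 x1% 0.688 x5% 0.69 zmax 0.3
-0.27 2386 x1% 0.704 x5% 0.707 zmax 0.3
-0.24 5278 x1% 0.722 x5% 0.724 zmax 0.3
-0.21 5474 x1% 0.739 x5% 0.74 zmax 0.3
-0.18 1937 x1% 0.787 x5% 0.789 zmax 0.3
-0.15 1254 x1% 0.791 x5% 0.794 zmax 0.293
-0.12 263 x1% 0.822 x5% 0.826 zmax 0.3
```

Request:
send_rows([
  {"translation": [2.5,2.6,-2],"spin": 0,"jaw": 0.2},
  {"translation": [5.5,5.8,-4],"spin": 0,"jaw": 0.2},
  {"translation": [8.5,9,-5],"spin": 0,"jaw": 0.2},
  {"translation": [11.5,12.1,-5],"spin": 0,"jaw": 0.2},
  {"translation": [14.4,15.2,-5],"spin": 0,"jaw": 0.2},
])

```text
time: 5.25
tool_pos: [0.5671, -0.1589, 0.1226]
tool_rot: [3.141, 0.001, 2.087]
contact_force: [0.7, 0.1, -0.5]
opening: 0.0291
grip_force: 20.0
```

Request:
send_rows([
  {"translation": [3,3.2,0],"spin": 0,"jaw": 0.2},
  {"translation": [6,6.3,0],"spin": 0,"jaw": 0.2},
  {"translation": [9,9.5,0],"spin": 0,"jaw": 0.2},
  {"translation": [12,12.6,0],"spin": 0,"jaw": 0.2},
  {"translation": [14.3,15.2,0],"spin": 0,"jaw": 0.2},
])

```text
time: 5.75
tool_pos: [0.6285, 0.0415, 0.1219]
tool_rot: [3.141, -0.0, 2.088]
contact_force: [0.4, 0.1, 0.5]
opening: 0.0293
grip_force: 20.0
```

Request:
send_rows([
  {"translation": [0,0,1],"spin": 0,"jaw": 0.2},
  {"translation": [0,0,3],"spin": 0,"jaw": 0.2},
  {"translation": [0,0,5],"spin": 0,"jaw": 0.2},
  {"translation": [0,0,6],"spin": 0,"jaw": 0.2},
  {"translation": [0,0,6],"spin": 0,"jaw": 0.2},
])

```text
time: 6.25
tool_pos: [0.6271, 0.0383, 0.06]
tool_rot: [-3.139, -0.002, 2.086]
contact_force: [0.9, -0.6, -0.2]
opening: 0.0292
grip_force: 20.0
```

```bash
python3 -c "
from h import *
state()"
```

```text
t 6.25 S [ 0.5651 -0.2745  0.06  ] yawy 29.53 open 0.0292 F [ 0.9 -0.6 -0.2] grip 20.0
```

Request:
send_rows([
  {"translation": [-0.15,0.2,2],"spin": 0,"jaw": 0.2},
  {"translation": [-0.15,0.2,3.5],"spin": 0,"jaw": 0.2},
  {"translation": [-0.15,0.2,4.5],"spin": 0,"jaw": 0.2},
  {"translation": [-0.15,0.2,4.5],"spin": 0,"jaw": 0.2},
  {"translation": [-0.15,0.2,4.5],"spin": 0,"jaw": 0.2},
])

```text
time: 6.75
tool_pos: [0.6309, 0.0386, 0.017]
tool_rot: [3.141, 0.0, 2.087]
contact_force: [0.4, 0.6, -0.6]
opening: 0.0296
grip_force: 20.0
```

Request:
send_rows([
  {"translation": [0,0,0],"spin": 0,"jaw": 0.46},
  {"translation": [0,0,0],"spin": 0,"jaw": 0.46},
  {"translation": [0,0,0],"spin": 0,"jaw": 0.46},
  {"translation": [0,0,-3],"spin": 0,"jaw": 0.46},
  {"translation": [0,0,-7],"spin": 0,"jaw": 0.46},
])

```text
time: 7.25
tool_pos: [0.6292, 0.0387, 0.0856]
tool_rot: [-3.138, -0.003, 2.087]
contact_force: [0.3, 0.2, 0.4]
opening: 0.0423
grip_force: 0.0
```

```bash
python3 -c "
from h import *
state()"
```

```text
t 7.25 S [ 0.5672 -0.2752  0.0856] yawy 29.57 open 0.0423 F [0.3 0.2 0.4] grip 0.0
```

Request:
send_rows([
  {"translation": [-2.7,-2,0],"spin": 0,"jaw": 0.5},
  {"translation": [-6,-4.4,0],"spin": 0,"jaw": 0.6},
  {"translation": [-9.2,-6.8,0],"spin": 0,"jaw": 0.65},
  {"translation": [-12.5,-9.2,0],"spin": 0,"jaw": 0.65},
  {"translation": [-15.7,-11.6,0],"spin": 0,"jaw": 0.65},
])

```text
time: 7.75
tool_pos: [0.6072, -0.1568, 0.0872]
tool_rot: [3.141, 0.001, 2.087]
contact_force: [1.1, 0.0, 0.1]
opening: 0.0594
grip_force: 0.0
```

Request:
send_rows([
  {"translation": [-3.3,-2.4,0],"spin": 0,"jaw": 0.65},
  {"translation": [-6.6,-4.8,0],"spin": 0,"jaw": 0.65},
  {"translation": [-9.9,-7.2,0],"spin": 0,"jaw": 0.65},
  {"translation": [-13,-9.6,0],"spin": 0,"jaw": 0.65},
  {"translation": [-15.7,-11.6,0],"spin": 0,"jaw": 0.65},
])

```text
time: 8.25
tool_pos: [0.5834, -0.3512, 0.0871]
tool_rot: [3.141, 0.001, 2.086]
contact_force: [0.4, -0.2, -0.4]
opening: 0.0598
grip_force: 0.0
```

Request:
send_rows([
  {"translation": [0,0,1],"spin": 0,"jaw": 0.65},
  {"translation": [0,0,2],"spin": 0,"jaw": 0.65},
  {"translation": [0,0,2.5],"spin": 0,"jaw": 0.65},
  {"translation": [0,0,2.5],"spin": 0,"jaw": 0.65},
  {"translation": [0,0,2.5],"spin": 0,"jaw": 0.65},
])

```text
time: 8.75
tool_pos: [0.5844, -0.3478, 0.0618]
tool_rot: [3.142, -0.0, 2.089]
contact_force: [-0.0, -0.5, 0.0]
opening: 0.0595
grip_force: 0.0
```

```bash
python3 -c "
from h import *
state(); snap('scene','s3'); pellets('s3')"
```

```text
t 8.75 S [ 0.3384 -0.5899  0.0618] yawy 29.66 open 0.0595 F [-0.  -0.5  0. ] grip 0.0
px (460, 286) n 378 world [ 0.8133 -0.2652  0.0408] S [ 0.5784 -0.6303  0.0408] diam 0.0877
px (504, 323) n 265 world [ 0.7825 -0.4152  0.0419] S [ 0.4779 -0.7459  0.0419] diam 0.0666
px (350, 340) n 165 world [ 0.5012 -0.2515  0.0149] S [ 0.3132 -0.4652  0.0149] diam 0.0487
px (305, 392) n 591 world [ 0.3372 -0.3309  0.0261] S [ 0.1313 -0.4538  0.0261] diam 0.114
px (349, 392) n 257 world [ 0.41   -0.3676  0.0156] S [ 0.1767 -0.5215  0.0156] diam 0.0515
px (411, 458) n 872 world [ 0.3905 -0.5498  0.0412] S [ 0.0703 -0.6707  0.0412] diam 0.1121
px (386, 468) n 139 world [ 0.3466 -0.5424  0.0434] S [ 0.0357 -0.6427  0.0434] diam 0.0557
```

Request:
send_rows([
  {"translation": [0,-0.2,3],"spin": 0,"jaw": 0.65},
  {"translation": [0,-0.2,5],"spin": 0,"jaw": 0.65},
  {"translation": [0,-0.2,5.85],"spin": 0,"jaw": 0.65},
  {"translation": [0,-0.2,5.85],"spin": 0,"jaw": 0.6},
  {"translation": [0,-0.2,5.85],"spin": 0,"jaw": 0.2},
])

```text
time: 9.3
tool_pos: [0.583, -0.3502, 0.0043]
tool_rot: [3.141, 0.002, 2.087]
contact_force: [0.3, 0.2, -1.1]
opening: 0.0513
grip_force: 0.0
```

Request:
send_rows([
  {"translation": [0,0,0],"spin": 0,"jaw": 0.2},
  {"translation": [0,0,0],"spin": 0,"jaw": 0.2},
  {"translation": [0,0,0],"spin": 0,"jaw": 0.2},
  {"translation": [0,0,-4],"spin": 0,"jaw": 0.2},
  {"translation": [0,0,-8.5],"spin": 0,"jaw": 0.2},
])

```text
time: 9.8
tool_pos: [0.5811, -0.3491, 0.0872]
tool_rot: [-3.14, -0.004, 2.087]
contact_force: [1.0, 0.2, 0.3]
opening: 0.0292
grip_force: 20.0
```

Request:
send_rows([
  {"translation": [2.5,1.3,-1],"spin": 0,"jaw": 0.2},
  {"translation": [5.8,3,-1],"spin": 0,"jaw": 0.2},
  {"translation": [9.2,4.8,-1],"spin": 0,"jaw": 0.2},
  {"translation": [12.6,6.5,-1],"spin": 0,"jaw": 0.2},
  {"translation": [15.7,8.1,-1],"spin": 0,"jaw": 0.2},
])

```text
time: 10.3
tool_pos: [0.5749, -0.1718, 0.0987]
tool_rot: [3.141, 0.0, 2.087]
contact_force: [-0.4, 0.4, -0.3]
opening: 0.0289
grip_force: 20.0
```

Request:
send_rows([
  {"translation": [3.4,1.7,0],"spin": 0,"jaw": 0.2},
  {"translation": [6.8,3.5,0],"spin": 0,"jaw": 0.2},
  {"translation": [10.2,5.2,0],"spin": 0,"jaw": 0.2},
  {"translation": [13.4,6.9,0],"spin": 0,"jaw": 0.2},
  {"translation": [15.7,8.1,0],"spin": 0,"jaw": 0.2},
])

```text
time: 10.8
tool_pos: [0.5679, 0.0053, 0.0986]
tool_rot: [3.141, -0.0, 2.088]
contact_force: [0.9, 0.4, -0.6]
opening: 0.0292
grip_force: 20.0
```

Request:
send_rows([
  {"translation": [0,0,2],"spin": 0,"jaw": 0.2},
  {"translation": [0,0,4],"spin": 0,"jaw": 0.2},
  {"translation": [0,0,4.5],"spin": 0,"jaw": 0.2},
  {"translation": [0,0,4.5],"spin": 0,"jaw": 0.2},
  {"translation": [0,0,4.5],"spin": 0,"jaw": 0.2},
])

```text
time: 11.3
tool_pos: [0.5688, 0.0027, 0.0541]
tool_rot: [3.141, 0.001, 2.086]
contact_force: [-0.2, 0.1, -0.8]
opening: 0.029
grip_force: 20.0
```

```bash
python3 -c "
from h import *
state()"
```

```text
t 11.3 S [ 0.4969 -0.2768  0.0541] yawy 29.54 open 0.029 F [-0.2  0.1 -0.8] grip 20.0
```

Request:
send_rows([
  {"translation": [0.05,0,2],"spin": 0,"jaw": 0.2},
  {"translation": [0.05,0,3.3],"spin": 0,"jaw": 0.2},
  {"translation": [0.05,0,4.0],"spin": 0,"jaw": 0.2},
  {"translation": [0.05,0,4.0],"spin": 0,"jaw": 0.2},
  {"translation": [0.05,0,4.0],"spin": 0,"jaw": 0.2},
])

```text
time: 11.8
tool_pos: [0.5682, 0.0034, 0.0134]
tool_rot: [3.141, 0.0, 2.087]
contact_force: [-0.2, 0.6, 0.0]
opening: 0.0292
grip_force: 20.0
```

Request:
send_rows([
  {"translation": [0,0,0],"spin": 0,"jaw": 0.46},
  {"translation": [0,0,0],"spin": 0,"jaw": 0.46},
  {"translation": [0,0,0],"spin": 0,"jaw": 0.46},
  {"translation": [0,0,-3],"spin": 0,"jaw": 0.46},
  {"translation": [0,0,-7],"spin": 0,"jaw": 0.46},
])

```text
time: 12.3
tool_pos: [0.5664, 0.0037, 0.0822]
tool_rot: [-3.138, -0.003, 2.087]
contact_force: [0.5, -0.4, 0.0]
opening: 0.0421
grip_force: 0.0
```

Request:
send_rows([
  {"translation": [-1.1,-2,0],"spin": 0,"jaw": 0.5},
  {"translation": [-2.5,-4.4,0],"spin": 0,"jaw": 0.6},
  {"translation": [-4,-7,0],"spin": 0,"jaw": 0.65},
  {"translation": [-5.3,-9.5,0],"spin": 0,"jaw": 0.65},
  {"translation": [-6.6,-11.9,0],"spin": 0,"jaw": 0.65},
])

```text
time: 12.8
tool_pos: [0.4963, -0.1135, 0.0834]
tool_rot: [3.141, 0.0, 2.087]
contact_force: [-0.2, -0.2, 0.2]
opening: 0.0594
grip_force: 0.0
```

Request:
send_rows([
  {"translation": [-1.4,-2.5,0],"spin": 0,"jaw": 0.65},
  {"translation": [-2.8,-5,0],"spin": 0,"jaw": 0.65},
  {"translation": [-4.2,-7.5,0],"spin": 0,"jaw": 0.65},
  {"translation": [-5.6,-10,0],"spin": 0,"jaw": 0.65},
  {"translation": [-6.7,-11.9,0.5],"spin": 0,"jaw": 0.65},
])

```text
time: 13.3
tool_pos: [0.4261, -0.2312, 0.0788]
tool_rot: [3.141, 0.001, 2.086]
contact_force: [0.6, -0.4, 0.3]
opening: 0.0594
grip_force: 0.0
```

Request:
send_rows([
  {"translation": [0,0,1],"spin": 0,"jaw": 0.65},
  {"translation": [0,0,1.5],"spin": 0,"jaw": 0.65},
  {"translation": [0,0,2],"spin": 0,"jaw": 0.65},
  {"translation": [0,0,2],"spin": 0,"jaw": 0.65},
  {"translation": [0,0,2],"spin": 0,"jaw": 0.65},
])

```text
time: 13.8
tool_pos: [0.4269, -0.2289, 0.0581]
tool_rot: [3.142, -0.0, 2.088]
contact_force: [0.6, 0.8, 0.2]
opening: 0.06
grip_force: 0.0
```

```bash
python3 -c "
from h import *
state()"
```

```text
t 13.8 S [ 0.2596 -0.409   0.0581] yawy 29.64 open 0.06 F [0.6 0.8 0.2] grip 0.0
```

Request:
send_rows([
  {"translation": [-0.05,0,3],"spin": 0,"jaw": 0.65},
  {"translation": [-0.05,0,4.7],"spin": 0,"jaw": 0.65},
  {"translation": [-0.05,0,5.45],"spin": 0,"jaw": 0.65},
  {"translation": [-0.05,0,5.45],"spin": 0,"jaw": 0.6},
  {"translation": [-0.05,0,5.45],"spin": 0,"jaw": 0.2},
])

```text
time: 14.3
tool_pos: [0.4273, -0.2302, 0.0043]
tool_rot: [3.141, 0.001, 2.087]
contact_force: [0.9, 0.5, -0.7]
opening: 0.0511
grip_force: 0.0
```

Request:
send_rows([
  {"translation": [0,0,0],"spin": 0,"jaw": 0.2},
  {"translation": [0,0,0],"spin": 0,"jaw": 0.2},
  {"translation": [0,0,0],"spin": 0,"jaw": 0.2},
  {"translation": [0,0,-4],"spin": 0,"jaw": 0.2},
  {"translation": [0,0,-8.5],"spin": 0,"jaw": 0.2},
])

```text
time: 14.8
tool_pos: [0.4257, -0.2293, 0.0886]
tool_rot: [-3.14, -0.004, 2.087]
contact_force: [0.7, -1.1, -0.4]
opening: 0.0294
grip_force: 20.0
```

Request:
send_rows([
  {"translation": [2,2.6,0],"spin": 0,"jaw": 0.2},
  {"translation": [4.8,6,0],"spin": 0,"jaw": 0.2},
  {"translation": [7.6,9.6,0],"spin": 0,"jaw": 0.2},
  {"translation": [10.4,13.2,0],"spin": 0,"jaw": 0.2},
  {"translation": [13.3,16.8,0],"spin": 0,"jaw": 0.2},
])

```text
time: 15.3
tool_pos: [0.5078, -0.0299, 0.0891]
tool_rot: [3.141, 0.0, 2.086]
contact_force: [0.9, -1.3, -0.1]
opening: 0.029
grip_force: 20.0
```

Request:
send_rows([
  {"translation": [0,0,1],"spin": 0,"jaw": 0.2},
  {"translation": [0,0,3],"spin": 0,"jaw": 0.2},
  {"translation": [0,0,3.5],"spin": 0,"jaw": 0.2},
  {"translation": [0,0,3.5],"spin": 0,"jaw": 0.2},
  {"translation": [0,0,3.5],"spin": 0,"jaw": 0.2},
])

```text
time: 15.8
tool_pos: [0.5074, -0.0322, 0.0542]
tool_rot: [3.141, 0.0, 2.086]
contact_force: [-0.1, -0.3, -0.6]
opening: 0.029
grip_force: 20.0
```

```bash
python3 -c "
from h import *
state()"
```

```text
t 15.8 S [ 0.4263 -0.2771  0.0542] yawy 29.51 open 0.029 F [-0.1 -0.3 -0.6] grip 20.0
```

Request:
send_rows([
  {"translation": [0.1,0.1,2],"spin": 0,"jaw": 0.2},
  {"translation": [0.1,0.1,3.3],"spin": 0,"jaw": 0.2},
  {"translation": [0.1,0.1,3.95],"spin": 0,"jaw": 0.2},
  {"translation": [0.1,0.1,3.95],"spin": 0,"jaw": 0.2},
  {"translation": [0.1,0.1,3.95],"spin": 0,"jaw": 0.2},
])

```text
time: 16.3
tool_pos: [0.5082, -0.0305, 0.0149]
tool_rot: [3.141, 0.001, 2.086]
contact_force: [0.5, 0.3, 0.2]
opening: 0.029
grip_force: 20.0
```

Request:
send_rows([
  {"translation": [0,0,0],"spin": 0,"jaw": 0.46},
  {"translation": [0,0,0],"spin": 0,"jaw": 0.46},
  {"translation": [0,0,0],"spin": 0,"jaw": 0.46},
  {"translation": [0,0,-3],"spin": 0,"jaw": 0.46},
  {"translation": [0,0,-7],"spin": 0,"jaw": 0.46},
])

```text
time: 16.8
tool_pos: [0.5062, -0.0298, 0.0835]
tool_rot: [-3.138, -0.003, 2.087]
contact_force: [1.1, -0.4, -0.8]
opening: 0.0425
grip_force: 0.0
```

Request:
send_rows([
  {"translation": [-3,-1.7,0],"spin": 0,"jaw": 0.5},
  {"translation": [-7,-4.1,0],"spin": 0,"jaw": 0.6},
  {"translation": [-11,-6.4,0],"spin": 0,"jaw": 0.67},
  {"translation": [-15,-8.8,0],"spin": 0,"jaw": 0.67},
  {"translation": [-18.7,-10.9,0],"spin": 0,"jaw": 0.67},
])

```text
time: 17.3
tool_pos: [0.5048, -0.2486, 0.0844]
tool_rot: [3.141, 0.0, 2.087]
contact_force: [0.7, 0.5, 0.4]
opening: 0.0616
grip_force: 0.0
```

Request:
send_rows([
  {"translation": [0,0,1],"spin": 0,"jaw": 0.67},
  {"translation": [0,0,2],"spin": 0,"jaw": 0.67},
  {"translation": [0,0,2.5],"spin": 0,"jaw": 0.67},
  {"translation": [0,0,2.5],"spin": 0,"jaw": 0.67},
  {"translation": [0,0,2.5],"spin": 0,"jaw": 0.67},
])

```text
time: 17.8
tool_pos: [0.5054, -0.2453, 0.0592]
tool_rot: [-3.142, -0.0, 2.089]
contact_force: [-0.6, 0.6, 0.3]
opening: 0.0616
grip_force: 0.0
```

```bash
python3 -c "
from h import *
state(); snap('scene','s4'); pellets('s4')"
```

```text
t 17.8 S [ 0.3199 -0.4618  0.0592] yawy 29.67 open 0.0616 F [-0.6  0.6  0.3] grip 0.0
px (404, 258) n 157 world [ 0.7972 -0.0911  0.0416] S [ 0.6499 -0.4707  0.0416] diam 0.0556
px (452, 284) n 594 world [ 0.8089 -0.2473  0.0413] S [ 0.5833 -0.6126  0.0413] diam 0.1374
px (504, 323) n 267 world [ 0.7827 -0.4151  0.0417] S [ 0.4782 -0.7459  0.0417] diam 0.0667
px (350, 340) n 169 world [ 0.5011 -0.2516  0.015 ] S [ 0.3131 -0.4652  0.015 ] diam 0.0487
px (304, 391) n 590 world [ 0.3362 -0.329   0.0262] S [ 0.1315 -0.4517  0.0262] diam 0.1191
px (349, 392) n 258 world [ 0.41   -0.3676  0.0155] S [ 0.1768 -0.5215  0.0155] diam 0.0515
px (411, 456) n 880 world [ 0.3931 -0.5466  0.0414] S [ 0.0741 -0.6692  0.0414] diam 0.1128
px (386, 470) n 131 world [ 0.3449 -0.5455  0.0426] S [ 0.0327 -0.6446  0.0426] diam 0.0457
```

Request:
send_rows([
  {"translation": [-0.15,-0.2,3],"spin": 0,"jaw": 0.67},
  {"translation": [-0.15,-0.2,4.8],"spin": 0,"jaw": 0.67},
  {"translation": [-0.15,-0.2,5.55],"spin": 0,"jaw": 0.67},
  {"translation": [-0.15,-0.2,5.55],"spin": 0,"jaw": 0.6},
  {"translation": [-0.15,-0.2,5.55],"spin": 0,"jaw": 0.35},
])

```text
time: 18.35
tool_pos: [0.5048, -0.249, 0.0046]
tool_rot: [3.141, 0.001, 2.087]
contact_force: [0.3, -0.8, -0.3]
opening: 0.0511
grip_force: 0.0
```

Request:
send_rows([
  {"translation": [0,0,0],"spin": 0,"jaw": 0.35},
  {"translation": [0,0,0],"spin": 0,"jaw": 0.35},
  {"translation": [0,0,0],"spin": 0,"jaw": 0.35},
  {"translation": [0,0,-4],"spin": 0,"jaw": 0.35},
  {"translation": [0,0,-8.5],"spin": 0,"jaw": 0.35},
])

```text
time: 18.85
tool_pos: [0.5029, -0.2481, 0.0882]
tool_rot: [-3.14, -0.004, 2.087]
contact_force: [0.8, -0.4, -0.7]
opening: 0.0412
grip_force: 20.0
```

Request:
send_rows([
  {"translation": [1,1.8,0],"spin": 0,"jaw": 0.35},
  {"translation": [2.4,4.2,0],"spin": 0,"jaw": 0.35},
  {"translation": [3.9,6.7,0],"spin": 0,"jaw": 0.35},
  {"translation": [5.4,9.2,0],"spin": 0,"jaw": 0.35},
  {"translation": [6.8,11.6,0],"spin": 0,"jaw": 0.35},
])

```text
time: 19.35
tool_pos: [0.5718, -0.1313, 0.0888]
tool_rot: [-3.142, -0.0, 2.087]
contact_force: [-0.7, -0.7, -0.5]
opening: 0.0412
grip_force: 20.0
```

Request:
send_rows([
  {"translation": [1.5,2.5,0],"spin": 0,"jaw": 0.35},
  {"translation": [3,5,0],"spin": 0,"jaw": 0.35},
  {"translation": [4.5,7.5,0],"spin": 0,"jaw": 0.35},
  {"translation": [5.8,10,0],"spin": 0,"jaw": 0.35},
  {"translation": [6.8,11.7,0],"spin": 0,"jaw": 0.35},
])

```text
time: 19.85
tool_pos: [0.6403, -0.0139, 0.0887]
tool_rot: [3.141, -0.0, 2.088]
contact_force: [0.3, -0.2, -1.0]
opening: 0.0414
grip_force: 20.0
```

Request:
send_rows([
  {"translation": [0,0,1],"spin": 0,"jaw": 0.35},
  {"translation": [0,0,3],"spin": 0,"jaw": 0.35},
  {"translation": [0,0,3.5],"spin": 0,"jaw": 0.35},
  {"translation": [0,0,3.5],"spin": 0,"jaw": 0.35},
  {"translation": [0,0,3.5],"spin": 0,"jaw": 0.35},
])

```text
time: 20.35
tool_pos: [0.6397, -0.0162, 0.0541]
tool_rot: [3.141, 0.0, 2.086]
contact_force: [0.7, 0.2, 0.3]
opening: 0.0414
grip_force: 20.0
```

```bash
python3 -c "
from h import *
state()"
```

```text
t 20.35 S [ 0.5494 -0.3282  0.0541] yawy 29.53 open 0.0414 F [0.7 0.2 0.3] grip 20.0
```

Request:
send_rows([
  {"translation": [0.05,0.1,2],"spin": 0,"jaw": 0.35},
  {"translation": [0.05,0.1,3.3],"spin": 0,"jaw": 0.35},
  {"translation": [0.05,0.1,3.9],"spin": 0,"jaw": 0.35},
  {"translation": [0.05,0.1,3.9],"spin": 0,"jaw": 0.35},
  {"translation": [0.05,0.1,3.9],"spin": 0,"jaw": 0.35},
])

```text
time: 20.85
tool_pos: [0.6405, -0.0148, 0.015]
tool_rot: [3.141, 0.0, 2.087]
contact_force: [-0.1, -0.4, -0.9]
opening: 0.041
grip_force: 20.0
```

Request:
send_rows([
  {"translation": [0,0,0],"spin": 0,"jaw": 0.58},
  {"translation": [0,0,0],"spin": 0,"jaw": 0.58},
  {"translation": [0,0,0],"spin": 0,"jaw": 0.58},
  {"translation": [0,0,-3],"spin": 0,"jaw": 0.58},
  {"translation": [0,0,-7],"spin": 0,"jaw": 0.58},
])

```text
time: 21.35
tool_pos: [0.6387, -0.0144, 0.0832]
tool_rot: [-3.137, -0.003, 2.087]
contact_force: [0.2, 0.4, 0.1]
opening: 0.0531
grip_force: 0.0
```

Request:
send_rows([
  {"translation": [-1.3,-2.6,0],"spin": 0,"jaw": 0.6},
  {"translation": [-3.4,-6.6,0],"spin": 0,"jaw": 0.67},
  {"translation": [-5.5,-10.6,0],"spin": 0,"jaw": 0.67},
  {"translation": [-7.6,-14.6,0],"spin": 0,"jaw": 0.67},
  {"translation": [-9.5,-18.5,0],"spin": 0,"jaw": 0.67},
])

```text
time: 21.85
tool_pos: [0.5253, -0.19, 0.085]
tool_rot: [3.141, 0.001, 2.087]
contact_force: [0.6, -0.2, 0.1]
opening: 0.0615
grip_force: 0.0
```

Request:
send_rows([
  {"translation": [-2,-4,0],"spin": 0,"jaw": 0.67},
  {"translation": [-4.1,-8,0],"spin": 0,"jaw": 0.67},
  {"translation": [-6.2,-12,0],"spin": 0,"jaw": 0.67},
  {"translation": [-8.2,-16,0],"spin": 0,"jaw": 0.67},
  {"translation": [-9.6,-18.5,0],"spin": 0,"jaw": 0.67},
])

```text
time: 22.35
tool_pos: [0.411, -0.3658, 0.085]
tool_rot: [-3.141, 0.001, 2.085]
contact_force: [-0.2, -0.2, -0.2]
opening: 0.0614
grip_force: 0.0
```

Request:
send_rows([
  {"translation": [0,0,1],"spin": 0,"jaw": 0.67},
  {"translation": [0,0,2],"spin": 0,"jaw": 0.67},
  {"translation": [0,0,2.5],"spin": 0,"jaw": 0.67},
  {"translation": [0,0,2.5],"spin": 0,"jaw": 0.67},
  {"translation": [0,0,2.5],"spin": 0,"jaw": 0.67},
])

```text
time: 22.85
tool_pos: [0.4134, -0.3624, 0.0596]
tool_rot: [3.142, -0.001, 2.089]
contact_force: [0.1, -0.2, 0.6]
opening: 0.0616
grip_force: 0.0
```

```bash
python3 -c "
from h import *
state(); snap('scene','s5'); pellets('s5')"
```

```text
t 22.85 S [ 0.1822 -0.5187  0.0596] yawy 29.67 open 0.0616 F [ 0.1 -0.2  0.6] grip 0.0
px (404, 258) n 163 world [ 0.7983 -0.0898  0.0422] S [ 0.6514 -0.4702  0.0422] diam 0.0562
px (452, 284) n 579 world [ 0.8071 -0.2476  0.0407] S [ 0.5816 -0.6119  0.0407] diam 0.139
px (504, 322) n 269 world [ 0.7841 -0.414   0.0418] S [ 0.4799 -0.7456  0.0418] diam 0.0684
px (304, 392) n 588 world [ 0.3363 -0.3305  0.0263] S [ 0.1307 -0.4531  0.0263] diam 0.1125
px (349, 392) n 261 world [ 0.4098 -0.3677  0.0158] S [ 0.1765 -0.5216  0.0158] diam 0.0515
px (412, 458) n 869 world [ 0.3921 -0.549   0.0412] S [ 0.0721 -0.6708  0.0412] diam 0.1116
px (386, 468) n 136 world [ 0.3463 -0.5417  0.0428] S [ 0.0358 -0.6419  0.0428] diam 0.0547
```

Request:
send_rows([
  {"translation": [-0.05,-0.25,3],"spin": 0,"jaw": 0.67},
  {"translation": [-0.05,-0.25,4.8],"spin": 0,"jaw": 0.67},
  {"translation": [-0.05,-0.25,5.6],"spin": 0,"jaw": 0.67},
  {"translation": [-0.05,-0.25,5.6],"spin": 0,"jaw": 0.6},
  {"translation": [-0.05,-0.25,5.6],"spin": 0,"jaw": 0.35},
])

```text
time: 23.4
tool_pos: [0.4114, -0.3653, 0.0044]
tool_rot: [3.141, 0.001, 2.087]
contact_force: [-0.9, 0.7, -0.2]
opening: 0.0511
grip_force: 0.0
```

Request:
send_rows([
  {"translation": [0,0,0],"spin": 0,"jaw": 0.35},
  {"translation": [0,0,0],"spin": 0,"jaw": 0.35},
  {"translation": [0,0,0],"spin": 0,"jaw": 0.35},
  {"translation": [0,0,-4],"spin": 0,"jaw": 0.35},
  {"translation": [0,0,-8.5],"spin": 0,"jaw": 0.35},
])

```text
time: 23.9
tool_pos: [0.4098, -0.364, 0.0883]
tool_rot: [-3.141, -0.004, 2.087]
contact_force: [1.2, -0.4, -0.4]
opening: 0.0413
grip_force: 20.0
```

Request:
send_rows([
  {"translation": [1.4,2,0],"spin": 0,"jaw": 0.35},
  {"translation": [3.4,4.8,0],"spin": 0,"jaw": 0.35},
  {"translation": [5.4,7.6,0],"spin": 0,"jaw": 0.35},
  {"translation": [7.5,10.4,0],"spin": 0,"jaw": 0.35},
  {"translation": [9.6,13.3,0],"spin": 0,"jaw": 0.35},
])

```text
time: 24.4
tool_pos: [0.4794, -0.2147, 0.0889]
tool_rot: [3.142, 0.0, 2.086]
contact_force: [0.3, 0.5, -0.8]
opening: 0.0413
grip_force: 20.0
```

Request:
send_rows([
  {"translation": [2,2.8,0],"spin": 0,"jaw": 0.35},
  {"translation": [4.1,5.6,0],"spin": 0,"jaw": 0.35},
  {"translation": [6.2,8.5,0],"spin": 0,"jaw": 0.35},
  {"translation": [8.2,11.3,0],"spin": 0,"jaw": 0.35},
  {"translation": [9.6,13.3,0],"spin": 0,"jaw": 0.35},
])

```text
time: 24.9
tool_pos: [0.5479, -0.0647, 0.0889]
tool_rot: [3.141, -0.0, 2.088]
contact_force: [-0.8, -0.9, 0.4]
opening: 0.041
grip_force: 20.0
```

Request:
send_rows([
  {"translation": [0,0,1],"spin": 0,"jaw": 0.35},
  {"translation": [0,0,3],"spin": 0,"jaw": 0.35},
  {"translation": [0,0,3.5],"spin": 0,"jaw": 0.35},
  {"translation": [0,0,3.5],"spin": 0,"jaw": 0.35},
  {"translation": [0,0,3.5],"spin": 0,"jaw": 0.35},
])

```text
time: 25.4
tool_pos: [0.5475, -0.0675, 0.0541]
tool_rot: [3.141, 0.0, 2.086]
contact_force: [1.1, 0.1, -0.6]
opening: 0.0413
grip_force: 20.0
```

```bash
python3 -c "
from h import *
state()"
```

```text
t 25.4 S [ 0.4439 -0.3275  0.0541] yawy 29.52 open 0.0413 F [ 1.1  0.1 -0.6] grip 20.0
```

Request:
send_rows([
  {"translation": [0.0,0.1,2],"spin": 0,"jaw": 0.35},
  {"translation": [0.0,0.1,3.3],"spin": 0,"jaw": 0.35},
  {"translation": [0,0.1,3.9],"spin": 0,"jaw": 0.35},
  {"translation": [0,0.1,3.9],"spin": 0,"jaw": 0.35},
  {"translation": [0,0.1,3.9],"spin": 0,"jaw": 0.35},
])

```text
time: 25.9
tool_pos: [0.5484, -0.0664, 0.0149]
tool_rot: [3.141, 0.0, 2.087]
contact_force: [0.7, 0.4, 0.7]
opening: 0.0417
grip_force: 20.0
```

Request:
send_rows([
  {"translation": [0,0,0],"spin": 0,"jaw": 0.58},
  {"translation": [0,0,0],"spin": 0,"jaw": 0.58},
  {"translation": [0,0,0],"spin": 0,"jaw": 0.58},
  {"translation": [0,0,-3],"spin": 0,"jaw": 0.58},
  {"translation": [0,0,-7],"spin": 0,"jaw": 0.58},
])

```text
time: 26.4
tool_pos: [0.5468, -0.0659, 0.0837]
tool_rot: [-3.138, -0.004, 2.087]
contact_force: [2.1, -0.1, -0.2]
opening: 0.0534
grip_force: 0.0
```

Request:
send_rows([
  {"translation": [0,0,-4],"spin": 0,"jaw": 0.7},
  {"translation": [2,1,-8],"spin": 0,"jaw": 0.9},
  {"translation": [5,2,-11],"spin": 0,"jaw": 1},
  {"translation": [9,3.5,-13],"spin": 0,"jaw": 1},
  {"translation": [12.5,5.5,-14],"spin": 0,"jaw": 1},
])

```text
time: 26.9
tool_pos: [0.5344, 0.0708, 0.2274]
tool_rot: [3.138, 0.002, 2.086]
contact_force: [1.5, -0.3, -0.8]
opening: 0.0885
grip_force: 0.0
```

Request:
send_rows([
  {"translation": [0,0,-3],"spin": 0,"jaw": 1},
  {"translation": [0,0,-6],"spin": 0,"jaw": 1},
  {"translation": [0,0,-7],"spin": 0,"jaw": 1},
  {"translation": [0,0,-7],"spin": 0,"jaw": 1},
  {"translation": [0,0,-7],"spin": 0,"jaw": 1},
])

```text
time: 27.4
tool_pos: [0.5339, 0.0693, 0.2934]
tool_rot: [-3.14, -0.001, 2.086]
contact_force: [-0.6, 0.8, -1.0]
opening: 0.0916
grip_force: 0.0
```

```bash
python3 -c "
from h import *
state(); snap('wrist','w6'); pellets('w6')"
```

```text
t 27.4 S [ 0.4992 -0.2017  0.2934] yawy 29.54 open 0.0916 F [-0.6  0.8 -1. ] grip 0.0
px (572, 50) n 753 world [0.6816 0.3516 0.0354] S [ 0.7665 -0.0283  0.0354] diam 0.0771
px (257, 269) n 447 world [ 0.5058 -0.0283  0.0262] S [ 0.4268 -0.273   0.0262] diam 0.0294
px (315, 270) n 436 world [0.5663 0.0039 0.0264] S [ 0.4953 -0.2746  0.0264] diam 0.0285
px (375, 272) n 447 world [0.6298 0.037  0.0262] S [ 0.5668 -0.277   0.0262] diam 0.029
px (274, 306) n 459 world [ 0.5455 -0.0616  0.0264] S [ 0.445  -0.3215  0.0264] diam 0.0391
px (358, 308) n 473 world [ 0.6364 -0.0114  0.0263] S [ 0.5489 -0.3224  0.0263] diam 0.0413
```

View pics/w6.png

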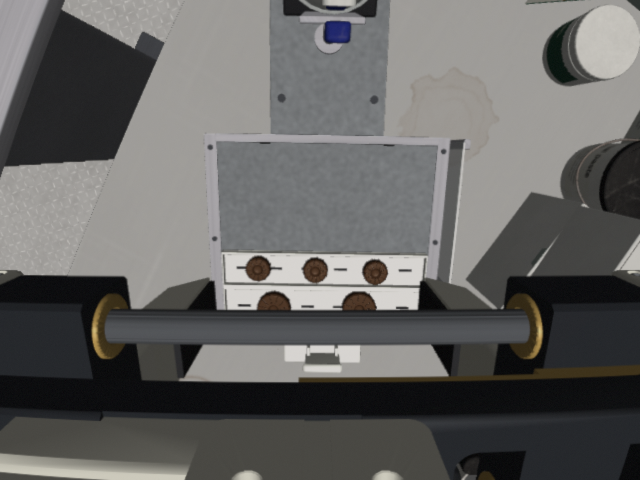

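Run:
```python
from h import *
for f,(u0,u1,v0,v1) in {'w2':(505,575,55,90),'scene0':(345,366,268,295)}.items():
    P=cloud(f)[v0:v1,u0:u1].reshape(-1,3); s=np.c_[P[:,:2]@EX,P[:,:2]@EY,P[:,2]]
    t=s[(s[:,2]>0.032)&(s[:,2]<.06)]; print(f,len(t),'x',np.percentile(t[:,0],[2,98]).round(4),'y',np.percentile(t[:,1],[2,50,98]).round(4),'z',np.percentile(t[:,2],[50,98]).round(4))
    l=s[(s[:,2]>0.004)&(s[:,2]<.02)]; print('lip z',np.median(l[:,2]).round(4),'y',np.percentile(l[:,1],[2,98]).round(4))
```

```text
w2 497 x [0.4812 0.5263] y [-0.4006 -0.3958 -0.3902] z [0.0448 0.047 ]
lip z 0.0104 y [-0.407  -0.3713]
scene0 68 x [0.4801 0.5277] y [-0.4003 -0.3964 -0.3902] z [0.0428 0.0466]
lip z 0.0094 y [-0.4061 -0.3372]
```

Request:
send_rows([
  {"translation": [-4,0.1,1],"spin": 0,"jaw": 0.5},
  {"translation": [-9,0.2,3],"spin": 0,"jaw": 0.2},
  {"translation": [-14,0.3,5],"spin": 0,"jaw": 0},
  {"translation": [-19,0.4,7],"spin": 0,"jaw": 0},
  {"translation": [-23.4,0.5,8],"spin": 0,"jaw": 0},
])

```text
time: 27.95
tool_pos: [0.6505, -0.1275, 0.2129]
tool_rot: [-3.139, -0.004, 2.087]
contact_force: [1.3, 1.4, 0.4]
opening: 0.0564
grip_force: 0.0
```

Request:
send_rows([
  {"translation": [0,0,4],"spin": 0,"jaw": 0},
  {"translation": [0,0,8],"spin": 0,"jaw": 0},
  {"translation": [0,0,12],"spin": 0,"jaw": 0},
  {"translation": [0,0,15],"spin": 0,"jaw": 0},
  {"translation": [0,0,15],"spin": 0,"jaw": 0},
])

```text
time: 28.45
tool_pos: [0.6468, -0.1251, 0.0596]
tool_rot: [-3.133, -0.009, 2.086]
contact_force: [-0.9, 0.6, -0.0]
opening: 0.0163
grip_force: 0.0
```

```bash
python3 -c "
from h import *
state()"
```

```text
t 28.45 S [ 0.5021 -0.4265  0.0596] yawy 29.53 open 0.0163 F [-0.9  0.6 -0. ] grip 0.0
```

Request:
send_rows([
  {"translation": [-0.5,0.1,0],"spin": 0,"jaw": 0},
  {"translation": [-0.5,0.1,1.5],"spin": 0,"jaw": 0},
  {"translation": [-0.5,0.1,3],"spin": 0,"jaw": 0},
  {"translation": [-0.5,0.1,3.9],"spin": 0,"jaw": 0},
  {"translation": [-0.5,0.1,3.9],"spin": 0,"jaw": 0},
])

```text
time: 28.95
tool_pos: [0.6532, -0.1294, 0.0255]
tool_rot: [-3.14, -0.002, 2.087]
contact_force: [-0.1, 0.1, -0.1]
opening: 0.0005
grip_force: 0.0
```

Request:
send_rows([
  {"translation": [0,0,0],"spin": 0,"jaw": 0},
  {"translation": [0.3,0,0],"spin": 0,"jaw": 0},
  {"translation": [0.6,0,0],"spin": 0,"jaw": 0},
  {"translation": [0.9,0,0],"spin": 0,"jaw": 0},
  {"translation": [1.2,0,0],"spin": 0,"jaw": 0},
])

```text
time: 29.45
tool_pos: [0.6484, -0.1191, 0.0277]
tool_rot: [3.141, 0.0, 2.087]
contact_force: [0.5, -0.5, -0.9]
opening: 0.0006
grip_force: 0.0
```

Request:
send_rows([
  {"translation": [0.3,0,0],"spin": 0,"jaw": 0},
  {"translation": [0.6,0,0],"spin": 0,"jaw": 0},
  {"translation": [0.9,0,0],"spin": 0,"jaw": 0},
  {"translation": [1.2,0,0],"spin": 0,"jaw": 0},
  {"translation": [1.5,0,0],"spin": 0,"jaw": 0},
])

```text
time: 29.95
tool_pos: [0.6412, -0.1064, 0.0275]
tool_rot: [3.141, 0.001, 2.087]
contact_force: [0.9, -1.7, -0.6]
opening: 0.0007
grip_force: 0.9
```

```bash
python3 -c "
from h import *
state()"
```

```text
t 29.95 S [ 0.5064 -0.4075  0.0275] yawy 29.56 open 0.0007 F [ 0.9 -1.7 -0.6] grip 0.9
```

Request:
send_rows([
  {"translation": [0.35,0,0],"spin": 0,"jaw": 0},
  {"translation": [0.75,0,0],"spin": 0,"jaw": 0},
  {"translation": [1.2,0,0],"spin": 0,"jaw": 0},
  {"translation": [1.65,0,0],"spin": 0,"jaw": 0},
  {"translation": [2.1,0,0],"spin": 0,"jaw": 0},
])

```text
time: 30.45
tool_pos: [0.6306, -0.0877, 0.0275]
tool_rot: [3.141, 0.0, 2.087]
contact_force: [1.7, -1.3, -0.2]
opening: 0.0006
grip_force: 0.9
```

Request:
send_rows([
  {"translation": [0.45,0,0],"spin": 0,"jaw": 0},
  {"translation": [0.9,0,0],"spin": 0,"jaw": 0},
  {"translation": [1.35,0,0],"spin": 0,"jaw": 0},
  {"translation": [1.8,0,0],"spin": 0,"jaw": 0},
  {"translation": [2.25,0,0],"spin": 0,"jaw": 0},
])

```text
time: 30.95
tool_pos: [0.6194, -0.0682, 0.0274]
tool_rot: [3.141, 0.0, 2.087]
contact_force: [0.1, -1.1, -0.9]
opening: 0.0004
grip_force: 0.9
```

Request:
send_rows([
  {"translation": [0.45,0,0],"spin": 0,"jaw": 0},
  {"translation": [0.9,0,0],"spin": 0,"jaw": 0},
  {"translation": [1.35,0,0],"spin": 0,"jaw": 0},
  {"translation": [1.8,0,0],"spin": 0,"jaw": 0},
  {"translation": [2.25,0,0],"spin": 0,"jaw": 0},
])

```text
time: 31.45
tool_pos: [0.6083, -0.0486, 0.0274]
tool_rot: [3.142, -0.0, 2.087]
contact_force: [1.6, -1.0, 0.9]
opening: 0.0005
grip_force: 0.9
```

Request:
send_rows([
  {"translation": [0.4,0,0],"spin": 0,"jaw": 0},
  {"translation": [0.8,0,0],"spin": 0,"jaw": 0},
  {"translation": [1.2,0,0],"spin": 0,"jaw": 0},
  {"translation": [1.6,0,0],"spin": 0,"jaw": 0},
  {"translation": [2.0,0,0],"spin": 0,"jaw": 0},
])

```text
time: 31.95
tool_pos: [0.5984, -0.0313, 0.0274]
tool_rot: [3.142, -0.0, 2.087]
contact_force: [2.2, -1.5, -0.2]
opening: 0.0002
grip_force: 0.9
```

```bash
python3 -c "
from h import *
state()"
```

```text
t 31.95 S [ 0.506  -0.321   0.0274] yawy 29.57 open 0.0002 F [ 2.2 -1.5 -0.2] grip 0.9
```

Request:
send_rows([
  {"translation": [0.25,0,0],"spin": 0,"jaw": 0},
  {"translation": [0.5,0,0],"spin": 0,"jaw": 0},
  {"translation": [0.75,0,0],"spin": 0,"jaw": 0},
  {"translation": [1.0,0,0],"spin": 0,"jaw": 0},
  {"translation": [1.2,0,0],"spin": 0,"jaw": 0},
])

```text
time: 32.45
tool_pos: [0.5925, -0.0209, 0.0274]
tool_rot: [-3.142, -0.0, 2.087]
contact_force: [1.7, -1.1, 0.2]
opening: 0.0005
grip_force: 0.8
```

Request:
send_rows([
  {"translation": [0.2,0,0],"spin": 0,"jaw": 0},
  {"translation": [0.4,0,0],"spin": 0,"jaw": 0},
  {"translation": [0.6,0,0],"spin": 0,"jaw": 0},
  {"translation": [0.8,0,0],"spin": 0,"jaw": 0},
  {"translation": [1.0,0,0],"spin": 0,"jaw": 0},
])

```text
time: 32.95
tool_pos: [0.5877, -0.0123, 0.0274]
tool_rot: [3.141, -0.0, 2.087]
contact_force: [2.0, -1.0, 0.1]
opening: 0.0006
grip_force: 0.8
```

```bash
python3 -c "
from h import *
state()"
```

```text
t 32.95 S [ 0.506  -0.2992  0.0274] yawy 29.57 open 0.0006 F [ 2.  -1.   0.1] grip 0.8
```

Request:
send_rows([
  {"translation": [0.2,0,0],"spin": 0,"jaw": 0},
  {"translation": [0.4,0,0],"spin": 0,"jaw": 0},
  {"translation": [0.6,0,0],"spin": 0,"jaw": 0},
  {"translation": [0.7,0,0],"spin": 0,"jaw": 0},
  {"translation": [0.8,0,0],"spin": 0,"jaw": 0},
])

```text
time: 33.45
tool_pos: [0.5837, -0.0053, 0.0274]
tool_rot: [3.142, -0.0, 2.087]
contact_force: [2.6, -0.4, -0.3]
opening: 0.0003
grip_force: 0.8
```

Request:
send_rows([
  {"translation": [0.1,0,0],"spin": 0,"jaw": 0},
  {"translation": [0.2,0,0],"spin": 0,"jaw": 0},
  {"translation": [0.3,0,0],"spin": 0,"jaw": 0},
  {"translation": [0.4,0,0],"spin": 0,"jaw": 0},
  {"translation": [0.5,0,0],"spin": 0,"jaw": 0},
])

```text
time: 33.95
tool_pos: [0.5813, -0.0011, 0.0274]
tool_rot: [3.141, -0.0, 2.087]
contact_force: [1.8, -0.6, -0.3]
opening: 0.0004
grip_force: 0.8
```

```bash
python3 -c "
from h import *
state()"
```

```text
t 33.95 S [ 0.5059 -0.2863  0.0274] yawy 29.57 open 0.0004 F [ 1.8 -0.6 -0.3] grip 0.8
```

Request:
send_rows([
  {"translation": [0.1,0,0],"spin": 0,"jaw": 0},
  {"translation": [0.2,0,0],"spin": 0,"jaw": 0},
  {"translation": [0.3,0,0],"spin": 0,"jaw": 0},
  {"translation": [0.4,0,0],"spin": 0,"jaw": 0},
  {"translation": [0.5,0,0],"spin": 0,"jaw": 0},
])

```text
time: 34.45
tool_pos: [0.5804, 0.0006, 0.0275]
tool_rot: [3.14, 0.005, 2.087]
contact_force: [6.7, -14.0, -5.8]
opening: 0.0005
grip_force: 8.2
```

Request:
send_rows([
  {"translation": [0.1,0,0],"spin": 0,"jaw": 0},
  {"translation": [0.2,0,0],"spin": 0,"jaw": 0},
  {"translation": [0.2,0,0],"spin": 0,"jaw": 0},
  {"translation": [0.2,0,0],"spin": 0,"jaw": 0},
  {"translation": [0.2,0,0],"spin": 0,"jaw": 0},
])

```text
time: 34.95
tool_pos: [0.5804, 0.0007, 0.0276]
tool_rot: [3.14, 0.008, 2.087]
contact_force: [8.2, -18.6, -7.0]
opening: 0.0002
grip_force: 10.2
```

```bash
python3 -c "
from h import *
state()"
```

```text
t 34.95 S [ 0.506  -0.2843  0.0276] yawy 29.55 open 0.0002 F [  8.2 -18.6  -7. ] grip 10.2
```

Request:
send_rows([
  {"translation": [-0.4,0,0],"spin": 0,"jaw": 0},
  {"translation": [-1,0,0],"spin": 0,"jaw": 0},
  {"translation": [-1.5,0,-3],"spin": 0,"jaw": 0},
  {"translation": [-1.5,0,-7],"spin": 0,"jaw": 0},
  {"translation": [-1.5,0,-11],"spin": 0,"jaw": 0.3},
])

```text
time: 35.45
tool_pos: [0.5842, -0.0077, 0.1379]
tool_rot: [-3.139, -0.002, 2.087]
contact_force: [0.7, 1.2, -0.2]
opening: 0.0046
grip_force: 0.0
```

Request:
send_rows([
  {"translation": [-3,-1,-4],"spin": 0,"jaw": 0.6},
  {"translation": [-6,-2,-7],"spin": 0,"jaw": 0.6},
  {"translation": [-9,-3,-8],"spin": 0,"jaw": 0.6},
  {"translation": [-9,-3,-8],"spin": 0,"jaw": 0.6},
  {"translation": [-9,-3,-8],"spin": 0,"jaw": 0.6},
])

```text
time: 35.95
tool_pos: [0.6029, -0.1011, 0.2168]
tool_rot: [-3.141, -0.002, 2.086]
contact_force: [-0.0, 0.1, -0.7]
opening: 0.0437
grip_force: 0.0
```

Run:
```python
from h import *
state(); snap('scene','s7'); snap('side','d7'); snap('wrist','w7'); pellets('w7')
for f in ('s7','w6','d7'):
    P=cloud(f); im=np.load(f+'.npz')['p']; hsv=cv2.cvtColor(im,cv2.COLOR_RGB2HSV)
    m=((hsv[...,0]>105)&(hsv[...,0]<135)&(hsv[...,1]>110)).astype(np.uint8)
    s=np.dstack([P[...,:2]@EX,P[...,:2]@EY,P[...,2]])
    m[(abs(s[...,0]-.506)>.06)|(abs(s[...,1]+.04)>.09)|(s[...,2]<.14)]=0
    k,l,st,c=cv2.connectedComponentsWithStats(m)
    for i in range(1,k):
        if st[i,4]>5:
            q=s[l==i]; print(f,st[i],c[i].round(1),'lo',np.nanmin(q,0).round(4),'hi',np.nanmax(q,0).round(4))
im=cv2.imread('pics/s7.png'); a=cv2.resize(im[160:260,190:330],(700,500),interpolation=cv2.INTER_CUBIC); cv2.imwrite('pics/s7c.png',a)
```

```text
t 35.95 S [ 0.4757 -0.3841  0.2168] yawy 29.51 open 0.0437 F [-0.   0.1 -0.7] grip 0.0
px (284, 12) n 1532 world [0.4877 0.0426 0.0262] S [ 0.4458 -0.2023  0.0262] diam 0.0482
px (407, 13) n 1559 world [0.5783 0.0946 0.0262] S [ 0.5503 -0.2015  0.0262] diam 0.0495
px (12, 246) n 826 world [ 0.3436 -0.2753  0.0221] S [ 0.1641 -0.4085  0.0221] diam 0.0656
s7 [239 189   4   3   9] [240.7 189.9] lo [ 0.503  -0.0728  0.2147] hi [ 0.5121 -0.0656  0.219 ]
s7 [218 194  10   4  10] [222.5 196.2] lo [ 0.4961 -0.0191  0.1873] hi [0.5145 0.0019 0.195 ]
w6 [326   7  19   3  33] [334.7   7.6] lo [ 0.5034 -0.0451  0.1782] hi [ 0.5149 -0.0424  0.1847]
w6 [325  21  26  22 514] [337.2  31.6] lo [ 0.5021 -0.0746  0.2139] hi [ 0.5166 -0.0623  0.2233]
```

View pics/s7c.png

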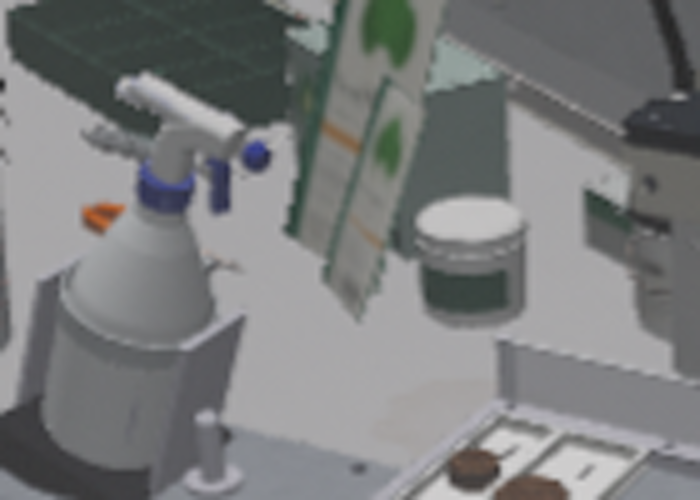

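Request:
send_rows([
  {"translation": [3,-0.5,2],"spin": 0,"jaw": 0.62},
  {"translation": [7,-1,5],"spin": 0,"jaw": 0.62},
  {"translation": [11,-1.8,8],"spin": 0,"jaw": 0.62},
  {"translation": [15,-2.5,11],"spin": 0,"jaw": 0.62},
  {"translation": [18.2,-3,13],"spin": 0,"jaw": 0.62},
])

```text
time: 36.6
tool_pos: [0.4843, 0.0448, 0.0854]
tool_rot: [-3.139, -0.002, 2.089]
contact_force: [-0.3, 0.8, -0.3]
opening: 0.0569
grip_force: 0.0
```

Request:
send_rows([
  {"translation": [0,0,1],"spin": 0,"jaw": 0.62},
  {"translation": [0,0,2.5],"spin": 0,"jaw": 0.62},
  {"translation": [0,0,2.5],"spin": 0,"jaw": 0.62},
  {"translation": [0,0,2.5],"spin": 0,"jaw": 0.62},
  {"translation": [0,0,2.5],"spin": 0,"jaw": 0.62},
])

```text
time: 37.1
tool_pos: [0.4884, 0.0422, 0.063]
tool_rot: [3.141, 0.001, 2.087]
contact_force: [-0.0, 0.1, 0.8]
opening: 0.0567
grip_force: 0.0
```

```bash
python3 -c "
from h import *
state()"
```

```text
t 37.1 S [ 0.4462 -0.203   0.063 ] yawy 29.56 open 0.0567 F [-0.   0.1  0.8] grip 0.0
```

Request:
send_rows([
  {"translation": [0.1,-0.1,2.5],"spin": 0,"jaw": 0.62},
  {"translation": [0.1,-0.1,4.2],"spin": 0,"jaw": 0.62},
  {"translation": [0.1,-0.1,4.8],"spin": 0,"jaw": 0.62},
  {"translation": [0.1,-0.1,4.8],"spin": 0,"jaw": 0.6},
  {"translation": [0.1,-0.1,4.8],"spin": 0,"jaw": 0.3},
], force=35)

```text
time: 37.6
tool_pos: [0.487, 0.0426, 0.0152]
tool_rot: [3.14, 0.001, 2.087]
contact_force: [0.9, 0.6, 0.3]
opening: 0.0508
grip_force: 0.0
```

Request:
send_rows([
  {"translation": [0,0,0],"spin": 0,"jaw": 0.3},
  {"translation": [0,0,0],"spin": 0,"jaw": 0.3},
  {"translation": [0,0,0],"spin": 0,"jaw": 0.3},
  {"translation": [0,0,-3],"spin": 0,"jaw": 0.3},
  {"translation": [0,0,-6],"spin": 0,"jaw": 0.3},
])

```text
time: 38.1
tool_pos: [0.4855, 0.0428, 0.0746]
tool_rot: [-3.14, -0.001, 2.087]
contact_force: [0.8, 0.5, 0.6]
opening: 0.0411
grip_force: 35.0
```

Request:
send_rows([
  {"translation": [0,1,-3],"spin": 0,"jaw": 0.3},
  {"translation": [0,3,-6],"spin": 0,"jaw": 0.3},
  {"translation": [0,5,-9],"spin": 0,"jaw": 0.3},
  {"translation": [0,6.4,-10.7],"spin": 0,"jaw": 0.3},
  {"translation": [0,6.4,-10.7],"spin": 0,"jaw": 0.3},
])

```text
time: 38.6
tool_pos: [0.5443, 0.075, 0.1838]
tool_rot: [3.136, 0.003, 2.088]
contact_force: [0.4, 0.5, -0.4]
opening: 0.0408
grip_force: 35.0
```

Request:
send_rows([
  {"translation": [2,0,0],"spin": 0,"jaw": 0.3},
  {"translation": [4,0,0],"spin": 0,"jaw": 0.3},
  {"translation": [6,0,0],"spin": 0,"jaw": 0.3},
  {"translation": [7.5,0,0],"spin": 0,"jaw": 0.3},
  {"translation": [7.5,0,0],"spin": 0,"jaw": 0.3},
])

```text
time: 39.1
tool_pos: [0.5032, 0.1405, 0.1805]
tool_rot: [-3.14, -0.001, 2.089]
contact_force: [-0.5, -0.0, -1.0]
opening: 0.041
grip_force: 35.0
```

```bash
python3 -c "
from h import *
state(); snap('scene','s8')
im=cv2.imread('pics/s8.png'); cv2.imwrite('pics/s8c.png',cv2.resize(im[150:250,180:320],(700,500),interpolation=cv2.INTER_CUBIC))"
```

```text
t 39.1 S [ 0.5074 -0.1247  0.1805] yawy 29.68 open 0.041 F [-0.5 -0.  -1. ] grip 35.0
```

View pics/s8c.png

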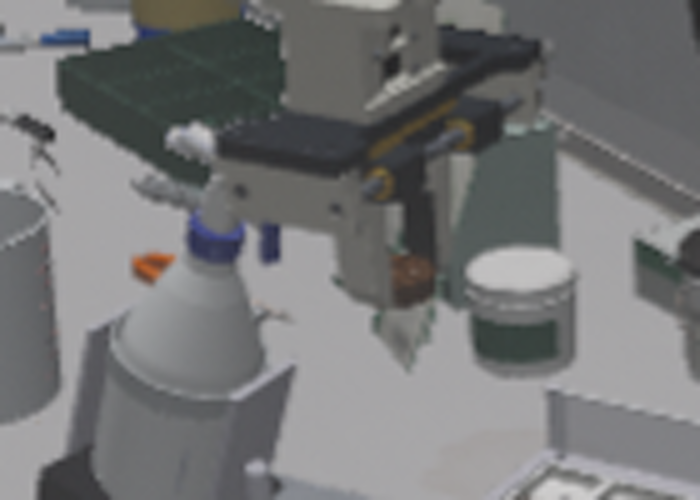

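Request:
send_rows([
  {"translation": [1,0.15,-0.15],"spin": 0,"jaw": 0.3},
  {"translation": [2.2,0.15,-0.15],"spin": 0,"jaw": 0.3},
  {"translation": [3.4,0.15,-0.15],"spin": 0,"jaw": 0.3},
  {"translation": [4.5,0.15,-0.15],"spin": 0,"jaw": 0.3},
  {"translation": [5.0,0.15,-0.15],"spin": 0,"jaw": 0.3},
])

```text
time: 39.65
tool_pos: [0.4808, 0.1849, 0.1829]
tool_rot: [3.142, -0.0, 2.088]
contact_force: [0.2, -0.1, -0.6]
opening: 0.0406
grip_force: 35.0
```

Request:
send_rows([
  {"translation": [0,0,0],"spin": 0,"jaw": 0.3},
  {"translation": [0,0,0],"spin": 0,"jaw": 0.3},
  {"translation": [0,0,0],"spin": 0,"jaw": 0.3},
  {"translation": [0,0,0],"spin": 0,"jaw": 0.3},
  {"translation": [0,0,0],"spin": 0,"jaw": 0.3},
])

```text
time: 40.15
tool_pos: [0.4817, 0.1835, 0.1829]
tool_rot: [3.142, -0.0, 2.086]
contact_force: [0.2, 0.1, -0.9]
opening: 0.0408
grip_force: 35.0
```

```bash
python3 -c "
from h import *
print('pellet',S(atd('s8',[(262,206)])[0]).round(4)); state(); snap('scene','s9')
im=cv2.imread('pics/s9.png'); cv2.imwrite('pics/s9c.png',cv2.resize(im[150:250,180:320],(700,500),interpolation=cv2.INTER_CUBIC))"
```

```text
pellet [ 0.4999 -0.1369  0.1877]
t 40.15 S [ 0.5098 -0.0766  0.1829] yawy 29.54 open 0.0408 F [ 0.2  0.1 -0.9] grip 35.0
```

View pics/s9c.png

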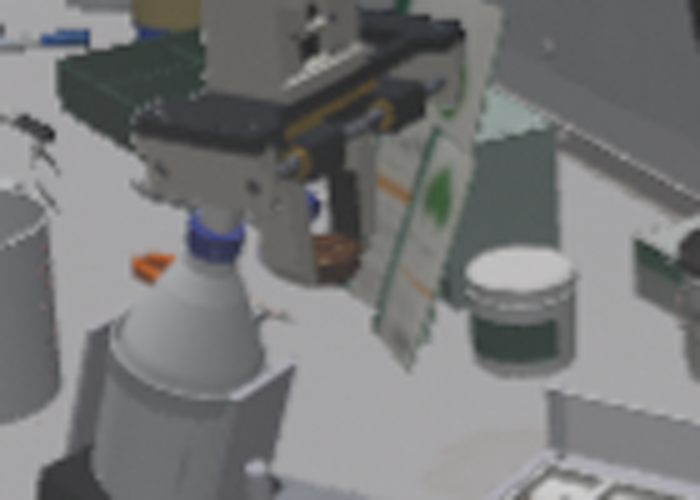

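Request:
send_rows([
  {"translation": [0.25,0,0],"spin": 0,"jaw": 0.3},
  {"translation": [0.5,0,0],"spin": 0,"jaw": 0.3},
  {"translation": [0.75,0,0],"spin": 0,"jaw": 0.3},
  {"translation": [1.0,0,0],"spin": 0,"jaw": 0.3},
  {"translation": [1.2,0,0],"spin": 0,"jaw": 0.3},
])

```text
time: 40.7
tool_pos: [0.4759, 0.1938, 0.1827]
tool_rot: [-3.141, 0.001, 2.087]
contact_force: [1.4, -4.3, -3.6]
opening: 0.0409
grip_force: 35.0
```

Request:
send_rows([
  {"translation": [0.1,0,0],"spin": 0,"jaw": 0.3},
  {"translation": [0.2,0,0],"spin": 0,"jaw": 0.3},
  {"translation": [0.3,0,0],"spin": 0,"jaw": 0.3},
  {"translation": [0.3,0,0],"spin": 0,"jaw": 0.3},
  {"translation": [0.3,0,0],"spin": 0,"jaw": 0.3},
])

```text
time: 41.2
tool_pos: [0.4743, 0.1967, 0.1828]
tool_rot: [3.142, 0.0, 2.087]
contact_force: [3.0, -3.9, -4.2]
opening: 0.0409
grip_force: 35.0
```

```bash
python3 -c "
from h import *
state()"
```

```text
t 41.2 S [ 0.5097 -0.0614  0.1828] yawy 29.57 open 0.0409 F [ 3.  -3.9 -4.2] grip 35.0
```

Request:
send_rows([
  {"translation": [0.1,0,0],"spin": 0,"jaw": 0.3},
  {"translation": [0.2,0,0],"spin": 0,"jaw": 0.3},
  {"translation": [0.3,0,0],"spin": 0,"jaw": 0.3},
  {"translation": [0.3,0,0],"spin": 0,"jaw": 0.3},
  {"translation": [0.3,0,0],"spin": 0,"jaw": 0.3},
])

```text
time: 41.7
tool_pos: [0.4735, 0.1983, 0.1829]
tool_rot: [3.141, 0.002, 2.087]
contact_force: [5.4, -8.5, -5.0]
opening: 0.041
grip_force: 35.0
```

```bash
python3 -c "
from h import *
state(); snap('scene','s10'); snap('wrist','w10')
P=cloud('s10'); 
for p in ((243,203),(246,201),(248,204)): print(S(atd('s10',[p])[0]).round(4))
im=cv2.imread('pics/s10.png'); cv2.imwrite('pics/s10c.png',np.hstack([cv2.resize(im[175:225,205:265],(480,400),interpolation=cv2.INTER_CUBIC),cv2.resize(cv2.imread('pics/w10.png')[200:440],(320,120))[:, :].repeat(1,0) if 0 else cv2.copyMakeBorder(cv2.resize(cv2.imread('pics/w10.png'),(320,240)),0,160,0,0,0)]))"
```

```text
t 41.7 S [ 0.5098 -0.0597  0.1829] yawy 29.57 open 0.041 F [ 5.4 -8.5 -5. ] grip 35.0
[ 0.503  -0.0763  0.1835]
[ 0.5175 -0.0757  0.1834]
[0.8286 0.1462 0.0103]
```

View pics/s10c.png

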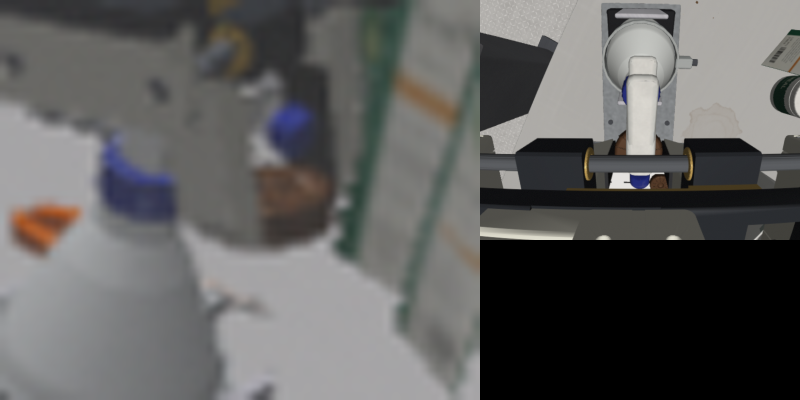

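Request:
send_rows([
  {"translation": [0.1,0,0],"spin": 0,"jaw": 0.3},
  {"translation": [0.2,0,0],"spin": 0,"jaw": 0.3},
  {"translation": [0.2,0,0],"spin": 0,"jaw": 0.3},
  {"translation": [0.2,0,0],"spin": 0,"jaw": 0.3},
  {"translation": [0.2,0,0],"spin": 0,"jaw": 0.3},
])

```text
time: 42.3
tool_pos: [0.4732, 0.1986, 0.1829]
tool_rot: [3.141, 0.005, 2.087]
contact_force: [7.5, -14.3, -5.7]
opening: 0.0408
grip_force: 35.0
```

Request:
send_rows([
  {"translation": [-0.3,0,0],"spin": 0,"jaw": 0.3},
  {"translation": [-0.3,0,0],"spin": 0,"jaw": 0.3},
  {"translation": [-0.3,0,0],"spin": 0,"jaw": 0.3},
  {"translation": [-0.3,0,0],"spin": 0,"jaw": 0.3},
  {"translation": [-0.3,0,0],"spin": 0,"jaw": 0.3},
])

```text
time: 42.8
tool_pos: [0.4735, 0.198, 0.1829]
tool_rot: [3.141, 0.001, 2.087]
contact_force: [4.0, -5.0, -4.7]
opening: 0.0411
grip_force: 35.0
```

Request:
send_rows([
  {"translation": [-0.2,0,0],"spin": 0,"jaw": 0.3},
  {"translation": [-0.2,0,0],"spin": 0,"jaw": 0.3},
  {"translation": [-0.2,0,0],"spin": 0,"jaw": 0.3},
  {"translation": [-0.2,0,0],"spin": 0,"jaw": 0.3},
  {"translation": [-0.2,0,0],"spin": 0,"jaw": 0.3},
])

```text
time: 43.3
tool_pos: [0.4741, 0.1968, 0.1829]
tool_rot: [-3.141, 0.0, 2.087]
contact_force: [1.8, -4.7, -3.6]
opening: 0.0407
grip_force: 35.0
```

Request:
send_rows([
  {"translation": [-0.2,0,0],"spin": 0,"jaw": 0.3},
  {"translation": [-0.2,0,0],"spin": 0,"jaw": 0.3},
  {"translation": [-0.2,0,0],"spin": 0,"jaw": 0.3},
  {"translation": [-0.2,0,0],"spin": 0,"jaw": 0.3},
  {"translation": [-0.2,0,0],"spin": 0,"jaw": 0.3},
])

```text
time: 43.8
tool_pos: [0.4751, 0.1951, 0.1829]
tool_rot: [3.142, -0.0, 2.087]
contact_force: [1.9, -3.5, -2.8]
opening: 0.041
grip_force: 35.0
```

Request:
send_rows([
  {"translation": [-0.2,0,0],"spin": 0,"jaw": 0.3},
  {"translation": [-0.2,0,0],"spin": 0,"jaw": 0.3},
  {"translation": [-0.2,0,0],"spin": 0,"jaw": 0.3},
  {"translation": [-0.2,0,0],"spin": 0,"jaw": 0.3},
  {"translation": [-0.2,0,0],"spin": 0,"jaw": 0.3},
])

```text
time: 44.3
tool_pos: [0.4762, 0.1934, 0.183]
tool_rot: [3.141, 0.0, 2.087]
contact_force: [0.8, -2.4, 0.4]
opening: 0.0406
grip_force: 35.0
```

Request:
send_rows([
  {"translation": [-0.2,0,0],"spin": 0,"jaw": 0.3},
  {"translation": [-0.2,0,0],"spin": 0,"jaw": 0.3},
  {"translation": [-0.2,0,0],"spin": 0,"jaw": 0.3},
  {"translation": [-0.2,0,0],"spin": 0,"jaw": 0.3},
  {"translation": [-0.2,0,0],"spin": 0,"jaw": 0.3},
])

```text
time: 44.8
tool_pos: [0.4772, 0.1917, 0.1829]
tool_rot: [3.141, -0.0, 2.087]
contact_force: [0.8, -1.1, -0.0]
opening: 0.0407
grip_force: 35.0
```

Request:
send_rows([
  {"translation": [-0.2,0,0],"spin": 0,"jaw": 0.3},
  {"translation": [-0.2,0,0],"spin": 0,"jaw": 0.3},
  {"translation": [-0.2,0,0],"spin": 0,"jaw": 0.3},
  {"translation": [-0.2,0,0],"spin": 0,"jaw": 0.3},
  {"translation": [-0.2,0,0],"spin": 0,"jaw": 0.3},
])

```text
time: 45.3
tool_pos: [0.4781, 0.1899, 0.1829]
tool_rot: [-3.142, -0.0, 2.087]
contact_force: [-0.2, -0.1, -0.1]
opening: 0.0411
grip_force: 35.0
```

```bash
python3 -c "
from h import *
state()"
```

```text
t 45.3 S [ 0.5097 -0.0693  0.1829] yawy 29.57 open 0.0411 F [-0.2 -0.1 -0.1] grip 35.0
```

Request:
send_rows([
  {"translation": [-0.3,0,0],"spin": 0,"jaw": 0.3},
  {"translation": [-0.6,0,0],"spin": 0,"jaw": 0.3},
  {"translation": [-0.6,0,0],"spin": 0,"jaw": 0.3},
  {"translation": [-0.6,0,0],"spin": 0,"jaw": 0.3},
  {"translation": [-0.6,0,0],"spin": 0,"jaw": 0.3},
])

```text
time: 45.8
tool_pos: [0.4811, 0.1846, 0.1829]
tool_rot: [3.142, -0.0, 2.087]
contact_force: [-0.3, -0.1, -1.1]
opening: 0.0412
grip_force: 35.0
```

Request:
send_rows([
  {"translation": [0.4,0,0],"spin": 0,"jaw": 0.3},
  {"translation": [0.8,0,0],"spin": 0,"jaw": 0.3},
  {"translation": [1.2,0,0],"spin": 0,"jaw": 0.3},
  {"translation": [1.5,0,0],"spin": 0,"jaw": 0.3},
  {"translation": [1.7,0,0],"spin": 0,"jaw": 0.3},
])

```text
time: 46.3
tool_pos: [0.4734, 0.1983, 0.1827]
tool_rot: [3.141, 0.004, 2.087]
contact_force: [6.9, -10.7, -4.7]
opening: 0.041
grip_force: 35.0
```

Request:
send_rows([
  {"translation": [0,0,0],"spin": 0,"jaw": 0.3},
  {"translation": [0,0,0],"spin": 0,"jaw": 0.3},
  {"translation": [0,0,0],"spin": 0,"jaw": 0.3},
  {"translation": [0,0,0],"spin": 0,"jaw": 0.3},
  {"translation": [0,0,0],"spin": 0,"jaw": 0.3},
])

```text
time: 46.8
tool_pos: [0.4735, 0.1981, 0.1827]
tool_rot: [3.141, 0.003, 2.087]
contact_force: [4.1, -7.5, -3.1]
opening: 0.0409
grip_force: 35.0
```

Request:
send_rows([
  {"translation": [-0.4,0,0],"spin": 0,"jaw": 0.3},
  {"translation": [-0.9,0,0],"spin": 0,"jaw": 0.3},
  {"translation": [-1.4,0,0],"spin": 0,"jaw": 0.3},
  {"translation": [-1.7,0,0],"spin": 0,"jaw": 0.3},
  {"translation": [-1.7,0,0],"spin": 0,"jaw": 0.3},
])

```text
time: 47.3
tool_pos: [0.4812, 0.1844, 0.1829]
tool_rot: [3.141, -0.0, 2.086]
contact_force: [0.2, -0.7, 0.8]
opening: 0.0409
grip_force: 35.0
```

```bash
python3 -c "
from h import *
state()"
```

```text
t 47.3 S [ 0.5098 -0.0756  0.1829] yawy 29.54 open 0.0409 F [ 0.2 -0.7  0.8] grip 35.0
```

Request:
send_rows([
  {"translation": [0.4,0,0],"spin": 0,"jaw": 0.3},
  {"translation": [0.8,0,0],"spin": 0,"jaw": 0.3},
  {"translation": [1.2,0,0],"spin": 0,"jaw": 0.3},
  {"translation": [1.5,0,0],"spin": 0,"jaw": 0.3},
  {"translation": [1.7,0,0],"spin": 0,"jaw": 0.3},
])

```text
time: 47.8
tool_pos: [0.4735, 0.1983, 0.1827]
tool_rot: [3.141, 0.004, 2.088]
contact_force: [6.1, -11.6, -3.0]
opening: 0.0409
grip_force: 35.0
```

Request:
send_rows([
  {"translation": [0.05,0,0],"spin": 0,"jaw": 0.3},
  {"translation": [0.05,0,0],"spin": 0,"jaw": 0.3},
  {"translation": [0.05,0,0],"spin": 0,"jaw": 0.3},
  {"translation": [0.05,0,0],"spin": 0,"jaw": 0.3},
  {"translation": [0.05,0,0],"spin": 0,"jaw": 0.3},
])

```text
time: 48.3
tool_pos: [0.4735, 0.1982, 0.1828]
tool_rot: [3.141, 0.004, 2.087]
contact_force: [4.4, -9.6, -3.7]
opening: 0.0406
grip_force: 35.0
```

Request:
send_rows([
  {"translation": [-0.4,0,0],"spin": 0,"jaw": 0.3},
  {"translation": [-1.5,0,0],"spin": 0,"jaw": 0.3},
  {"translation": [-3,0,0],"spin": 0,"jaw": 0.3},
  {"translation": [-5,0,0],"spin": 0,"jaw": 0.3},
  {"translation": [-7,0,0],"spin": 0,"jaw": 0.3},
])

```text
time: 48.8
tool_pos: [0.5076, 0.1379, 0.183]
tool_rot: [3.141, -0.0, 2.087]
contact_force: [0.3, -0.7, 0.2]
opening: 0.0409
grip_force: 35.0
```

Request:
send_rows([
  {"translation": [-2,-1,1],"spin": 0,"jaw": 0.3},
  {"translation": [-4,-2.5,3.5],"spin": 0,"jaw": 0.3},
  {"translation": [-6,-4.5,6],"spin": 0,"jaw": 0.3},
  {"translation": [-7.3,-6.4,9],"spin": 0,"jaw": 0.3},
  {"translation": [-7.3,-6.4,11.5],"spin": 0,"jaw": 0.3},
])

```text
time: 49.3
tool_pos: [0.4862, 0.0412, 0.0667]
tool_rot: [-3.14, -0.001, 2.084]
contact_force: [0.6, 0.5, -0.5]
opening: 0.0408
grip_force: 35.0
```

Request:
send_rows([
  {"translation": [0,0,1],"spin": 0,"jaw": 0.3},
  {"translation": [0,0,1.3],"spin": 0,"jaw": 0.3},
  {"translation": [0,0,1.3],"spin": 0,"jaw": 0.3},
  {"translation": [0,0,1.3],"spin": 0,"jaw": 0.3},
  {"translation": [0,0,1.3],"spin": 0,"jaw": 0.3},
])

```text
time: 49.8
tool_pos: [0.4881, 0.0442, 0.0559]
tool_rot: [3.14, 0.001, 2.088]
contact_force: [0.6, 0.4, 0.6]
opening: 0.041
grip_force: 35.0
```

```bash
python3 -c "
from h import *
state(); snap('scene','s11')
im=cv2.imread('pics/s11.png'); cv2.imwrite('pics/s11c.png',cv2.resize(im[170:320,190:400],(700,500),interpolation=cv2.INTER_CUBIC))"
```

```text
t 49.8 S [ 0.4469 -0.2011  0.0559] yawy 29.61 open 0.041 F [0.6 0.4 0.6] grip 35.0
```

View pics/s11c.png

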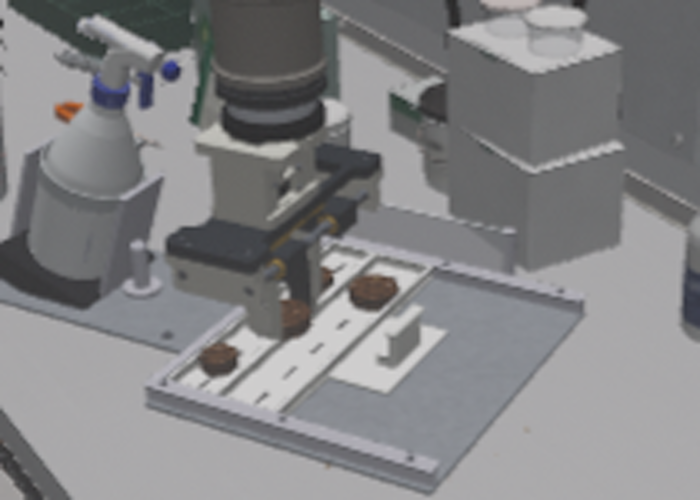

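Request:
send_rows([
  {"translation": [0,-0.1,2],"spin": 0,"jaw": 0.3},
  {"translation": [0,-0.1,3.3],"spin": 0,"jaw": 0.3},
  {"translation": [0,-0.1,4.05],"spin": 0,"jaw": 0.3},
  {"translation": [0,-0.1,4.05],"spin": 0,"jaw": 0.3},
  {"translation": [0,-0.1,4.05],"spin": 0,"jaw": 0.3},
])

```text
time: 50.35
tool_pos: [0.4868, 0.0435, 0.0147]
tool_rot: [3.141, 0.0, 2.087]
contact_force: [0.6, 0.8, -0.8]
opening: 0.0413
grip_force: 35.0
```

Request:
send_rows([
  {"translation": [0,0,0],"spin": 0,"jaw": 0.58},
  {"translation": [0,0,0],"spin": 0,"jaw": 0.58},
  {"translation": [0,0,0],"spin": 0,"jaw": 0.58},
  {"translation": [0,0,-3],"spin": 0,"jaw": 0.58},
  {"translation": [0,0,-7],"spin": 0,"jaw": 0.58},
])

```text
time: 50.85
tool_pos: [0.485, 0.0434, 0.0837]
tool_rot: [-3.138, -0.003, 2.087]
contact_force: [1.2, -1.1, 0.4]
opening: 0.0529
grip_force: 0.0
```

Request:
send_rows([
  {"translation": [-2,0.5,-4],"spin": 0,"jaw": 0.4},
  {"translation": [-6,1.5,-8],"spin": 0,"jaw": 0.2},
  {"translation": [-10,3,-12],"spin": 0,"jaw": 0},
  {"translation": [-13,4.5,-15],"spin": 0,"jaw": 0},
  {"translation": [-13,6,-15],"spin": 0,"jaw": 0},
])

```text
time: 51.35
tool_pos: [0.6059, -0.0434, 0.2391]
tool_rot: [3.136, 0.006, 2.084]
contact_force: [0.2, 0.9, 0.6]
opening: 0.0179
grip_force: 0.0
```

Request:
send_rows([
  {"translation": [0,0,0],"spin": 0,"jaw": 0},
  {"translation": [0,0,0],"spin": 0,"jaw": 0},
  {"translation": [0,0,0],"spin": 0,"jaw": 0},
  {"translation": [0,0,0],"spin": 0,"jaw": 0},
  {"translation": [0,0,0],"spin": 0,"jaw": 0},
])

```text
time: 51.85
tool_pos: [0.6022, -0.0398, 0.2341]
tool_rot: [-3.141, -0.001, 2.087]
contact_force: [0.1, 0.2, -0.2]
opening: 0.0005
grip_force: 0.0
```

```bash
python3 -c "
from h import *
state(); snap('wrist','w12'); pellets('w12')
P=cloud('w12'); s=np.dstack([P[...,:2]@EX,P[...,:2]@EY,P[...,2]]); q=s[(s[...,2]>.035)&(s[...,2]<.055)&(abs(s[...,0]-.506)<.03)&(abs(s[...,1]+.27)<.05)]
print(len(q),np.percentile(q,[2,50,98],axis=0).round(4) if len(q) else '')"
```

```text
t 51.85 S [ 0.5051 -0.3302  0.2341] yawy 29.59 open 0.0005 F [ 0.1  0.2 -0.2] grip 0.0
px (234, 19) n 920 world [0.4475 0.0808 0.0262] S [ 0.4296 -0.1493  0.0262] diam 0.0366
px (310, 21) n 907 world [0.5074 0.1126 0.0262] S [ 0.4974 -0.151   0.0262] diam 0.0362
px (390, 24) n 894 world [0.5709 0.1455 0.026 ] S [ 0.5688 -0.1535  0.026 ] diam 0.0363
px (252, 77) n 1617 world [0.485  0.0445 0.0263] S [ 0.4443 -0.1993  0.0263] diam 0.0472
px (390, 86) n 1585 world [0.5983 0.1006 0.0263] S [ 0.5706 -0.2061  0.0263] diam 0.0466
652 [[ 0.4838 -0.2748  0.0427]
 [ 0.5072 -0.2694  0.0451]
 [ 0.5289 -0.2641  0.0469]]
```

View pics/w12.png

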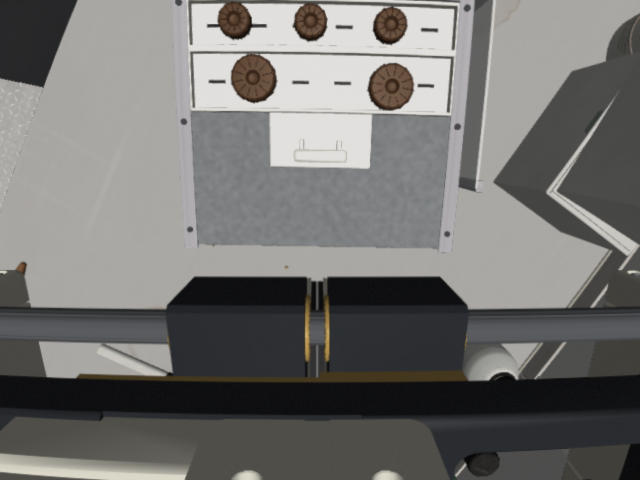

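Request:
send_rows([
  {"translation": [3,0,3],"spin": 0,"jaw": 0},
  {"translation": [6,0,7],"spin": 0,"jaw": 0},
  {"translation": [8.4,0.1,11],"spin": 0,"jaw": 0},
  {"translation": [8.4,0.1,14],"spin": 0,"jaw": 0},
  {"translation": [8.4,0.1,15.5],"spin": 0,"jaw": 0},
])

```text
time: 52.4
tool_pos: [0.5601, 0.0345, 0.0767]
tool_rot: [-3.138, -0.002, 2.089]
contact_force: [-0.3, 0.8, 0.3]
opening: 0.0004
grip_force: 0.0
```

Request:
send_rows([
  {"translation": [0,0,1],"spin": 0,"jaw": 0},
  {"translation": [0,0,1],"spin": 0,"jaw": 0},
  {"translation": [0,0,1],"spin": 0,"jaw": 0},
  {"translation": [0,0,1],"spin": 0,"jaw": 0},
  {"translation": [0,0,1],"spin": 0,"jaw": 0},
])

```text
time: 52.9
tool_pos: [0.5629, 0.0333, 0.0704]
tool_rot: [3.14, 0.001, 2.087]
contact_force: [-0.8, -0.5, -0.1]
opening: 0.0003
grip_force: 0.0
```

```bash
python3 -c "
from h import *
state()"
```

```text
t 52.9 S [ 0.5067 -0.2473  0.0704] yawy 29.56 open 0.0003 F [-0.8 -0.5 -0.1] grip 0.0
```

Request:
send_rows([
  {"translation": [0,0,1.5],"spin": 0,"jaw": 0},
  {"translation": [0,0,3],"spin": 0,"jaw": 0},
  {"translation": [0,0,4.2],"spin": 0,"jaw": 0},
  {"translation": [0,0,4.7],"spin": 0,"jaw": 0},
  {"translation": [0,0,4.7],"spin": 0,"jaw": 0},
])

```text
time: 53.4
tool_pos: [0.5619, 0.0335, 0.0219]
tool_rot: [-3.141, -0.001, 2.087]
contact_force: [1.3, 0.4, 0.7]
opening: 0.0003
grip_force: 0.0
```

Request:
send_rows([
  {"translation": [-0.2,0,0],"spin": 0,"jaw": 0},
  {"translation": [-0.4,0,0],"spin": 0,"jaw": 0},
  {"translation": [-0.6,0,0],"spin": 0,"jaw": 0},
  {"translation": [-0.8,0,0],"spin": 0,"jaw": 0},
  {"translation": [-1.0,0,0],"spin": 0,"jaw": 0},
])

```text
time: 53.9
tool_pos: [0.5673, 0.0248, 0.0226]
tool_rot: [3.141, -0.0, 2.087]
contact_force: [-0.1, 2.1, 0.9]
opening: 0.0005
grip_force: 0.8
```

Request:
send_rows([
  {"translation": [-0.2,0,0],"spin": 0,"jaw": 0},
  {"translation": [-0.45,0,0],"spin": 0,"jaw": 0},
  {"translation": [-0.8,0,0],"spin": 0,"jaw": 0},
  {"translation": [-1.2,0,0],"spin": 0,"jaw": 0},
  {"translation": [-1.6,0,0],"spin": 0,"jaw": 0},
])

```text
time: 54.4
tool_pos: [0.5751, 0.0105, 0.0223]
tool_rot: [-3.141, -0.0, 2.087]
contact_force: [-1.4, 1.7, 1.6]
opening: 0.0005
grip_force: 0.9
```

```bash
python3 -c "
from h import *
state()"
```

```text
t 54.4 S [ 0.5062 -0.2731  0.0223] yawy 29.57 open 0.0005 F [-1.4  1.7  1.6] grip 0.9
```

Request:
send_rows([
  {"translation": [-0.45,0,0],"spin": 0,"jaw": 0},
  {"translation": [-0.9,0,0],"spin": 0,"jaw": 0},
  {"translation": [-1.35,0,0],"spin": 0,"jaw": 0},
  {"translation": [-1.8,0,0],"spin": 0,"jaw": 0},
  {"translation": [-2.25,0,0],"spin": 0,"jaw": 0},
])

```text
time: 54.9
tool_pos: [0.5862, -0.009, 0.0222]
tool_rot: [-3.141, -0.0, 2.087]
contact_force: [-1.7, 1.3, 0.3]
opening: 0.0006
grip_force: 0.9
```

Request:
send_rows([
  {"translation": [-0.45,0,0],"spin": 0,"jaw": 0},
  {"translation": [-0.9,0,0],"spin": 0,"jaw": 0},
  {"translation": [-1.35,0,0],"spin": 0,"jaw": 0},
  {"translation": [-1.8,0,0],"spin": 0,"jaw": 0},
  {"translation": [-2.25,0,0],"spin": 0,"jaw": 0},
])

```text
time: 55.4
tool_pos: [0.5974, -0.0286, 0.0223]
tool_rot: [3.142, -0.0, 2.087]
contact_force: [-1.8, 1.5, -0.6]
opening: 0.0005
grip_force: 0.9
```

Request:
send_rows([
  {"translation": [-0.45,0,0],"spin": 0,"jaw": 0},
  {"translation": [-0.9,0,0],"spin": 0,"jaw": 0},
  {"translation": [-1.35,0,0],"spin": 0,"jaw": 0},
  {"translation": [-1.8,0,0],"spin": 0,"jaw": 0},
  {"translation": [-2.25,0,0],"spin": 0,"jaw": 0},
])

```text
time: 55.9
tool_pos: [0.6086, -0.0481, 0.0224]
tool_rot: [3.141, -0.0, 2.087]
contact_force: [-2.0, 0.3, 0.0]
opening: 0.0001
grip_force: 0.9
```

Request:
send_rows([
  {"translation": [-0.45,0,0],"spin": 0,"jaw": 0},
  {"translation": [-0.9,0,0],"spin": 0,"jaw": 0},
  {"translation": [-1.35,0,0],"spin": 0,"jaw": 0},
  {"translation": [-1.75,0,0],"spin": 0,"jaw": 0},
  {"translation": [-2.1,0,0],"spin": 0,"jaw": 0},
])

```text
time: 56.4
tool_pos: [0.619, -0.0664, 0.0224]
tool_rot: [3.141, 0.0, 2.087]
contact_force: [-2.1, 1.5, 0.1]
opening: 0.0004
grip_force: 0.9
```

Request:
send_rows([
  {"translation": [-0.25,0,0],"spin": 0,"jaw": 0},
  {"translation": [-0.45,0,0],"spin": 0,"jaw": 0},
  {"translation": [-0.65,0,0],"spin": 0,"jaw": 0},
  {"translation": [-0.85,0,0],"spin": 0,"jaw": 0},
  {"translation": [-1.0,0,0],"spin": 0,"jaw": 0},
])

```text
time: 56.9
tool_pos: [0.6237, -0.0749, 0.0224]
tool_rot: [3.142, -0.0, 2.087]
contact_force: [-1.1, 0.9, 0.8]
opening: 0.0007
grip_force: 0.8
```

```bash
python3 -c "
from h import *
state()"
```

```text
t 56.9 S [ 0.5066 -0.3714  0.0224] yawy 29.57 open 0.0007 F [-1.1  0.9  0.8] grip 0.8
```

Request:
send_rows([
  {"translation": [-0.15,0,0],"spin": 0,"jaw": 0},
  {"translation": [-0.3,0,0],"spin": 0,"jaw": 0},
  {"translation": [-0.45,0,0],"spin": 0,"jaw": 0},
  {"translation": [-0.6,0,0],"spin": 0,"jaw": 0},
  {"translation": [-0.75,0,0],"spin": 0,"jaw": 0},
])

```text
time: 57.4
tool_pos: [0.6274, -0.0814, 0.0224]
tool_rot: [3.142, -0.0, 2.087]
contact_force: [-1.7, 1.2, -0.6]
opening: 0.0006
grip_force: 0.8
```

Request:
send_rows([
  {"translation": [-0.1,0,0],"spin": 0,"jaw": 0},
  {"translation": [-0.2,0,0],"spin": 0,"jaw": 0},
  {"translation": [-0.3,0,0],"spin": 0,"jaw": 0},
  {"translation": [-0.4,0,0],"spin": 0,"jaw": 0},
  {"translation": [-0.5,0,0],"spin": 0,"jaw": 0},
])

```text
time: 57.9
tool_pos: [0.6299, -0.0857, 0.0224]
tool_rot: [3.142, -0.0, 2.087]
contact_force: [-1.0, 1.0, 0.1]
opening: -0.0
grip_force: 0.8
```

```bash
python3 -c "
from h import *
state()"
```

```text
t 57.9 S [ 0.5067 -0.3839  0.0224] yawy 29.57 open -0.0 F [-1.   1.   0.1] grip 0.8
```

Request:
send_rows([
  {"translation": [-0.1,0,0],"spin": 0,"jaw": 0},
  {"translation": [-0.2,0,0],"spin": 0,"jaw": 0},
  {"translation": [-0.3,0,0],"spin": 0,"jaw": 0},
  {"translation": [-0.4,0,0],"spin": 0,"jaw": 0},
  {"translation": [-0.4,0,0],"spin": 0,"jaw": 0},
])

```text
time: 58.4
tool_pos: [0.6301, -0.0862, 0.0224]
tool_rot: [-3.14, -0.006, 2.087]
contact_force: [-7.4, 11.6, 6.3]
opening: 0.0007
grip_force: 6.8
```

```bash
python3 -c "
from h import *
state()"
```

```text
t 58.4 S [ 0.5066 -0.3844  0.0224] yawy 29.57 open 0.0007 F [-7.4 11.6  6.3] grip 6.8
```

Request:
send_rows([
  {"translation": [0.4,0,0],"spin": 0,"jaw": 0},
  {"translation": [0.9,0,0],"spin": 0,"jaw": 0},
  {"translation": [1.1,0,0],"spin": 0,"jaw": 0},
  {"translation": [1.1,0,-2],"spin": 0,"jaw": 0},
  {"translation": [1.1,0,-6],"spin": 0,"jaw": 0},
])

```text
time: 58.9
tool_pos: [0.6245, -0.0793, 0.0799]
tool_rot: [-3.137, -0.004, 2.087]
contact_force: [1.1, 0.1, -0.2]
opening: 0.0003
grip_force: 0.0
```

Request:
send_rows([
  {"translation": [0,0,-4],"spin": 0,"jaw": 0},
  {"translation": [-2,0,-8],"spin": 0,"jaw": 0},
  {"translation": [-5,0,-12],"spin": 0,"jaw": 0},
  {"translation": [-8,0,-15],"spin": 0,"jaw": 0},
  {"translation": [-10,0,-18],"spin": 0,"jaw": 0},
])

```text
time: 59.4
tool_pos: [0.6763, -0.1686, 0.2643]
tool_rot: [3.14, 0.002, 2.086]
contact_force: [1.9, 0.4, -1.1]
opening: 0.0005
grip_force: 0.0
```

Request:
send_rows([
  {"translation": [0,0,0],"spin": 0,"jaw": 0},
  {"translation": [0,0,0],"spin": 0,"jaw": 0},
  {"translation": [0,0,0],"spin": 0,"jaw": 0},
  {"translation": [0,0,0],"spin": 0,"jaw": 0},
  {"translation": [0,0,0],"spin": 0,"jaw": 0},
])

```text
time: 59.9
tool_pos: [0.6754, -0.1658, 0.2615]
tool_rot: [-3.141, -0.001, 2.088]
contact_force: [-0.5, -0.4, 0.2]
opening: 0.0
grip_force: 0.0
```

```bash
python3 -c "
from h import *
state(); snap('wrist','w13'); pellets('w13')
P=cloud('w13'); s=np.dstack([P[...,:2]@EX,P[...,:2]@EY,P[...,2]]); q=s[(s[...,2]>.035)&(s[...,2]<.055)&(abs(s[...,0]-.506)<.03)&(abs(s[...,1]+.40)<.05)]
print(len(q),np.percentile(q,[2,50,98],axis=0).round(4) if len(q) else '')"
```

```text
t 59.9 S [ 0.507  -0.476   0.2615] yawy 29.62 open 0.0 F [-0.5 -0.4  0.2] grip 0.0
px (235, 12) n 739 world [ 0.5091 -0.0349  0.0261] S [ 0.4264 -0.2804  0.0261] diam 0.0357
px (306, 13) n 760 world [ 0.5694 -0.0025  0.0262] S [ 0.4948 -0.2817  0.0262] diam 0.0349
px (381, 16) n 786 world [0.6327 0.0312 0.0262] S [ 0.5665 -0.2834  0.0262] diam 0.0362
px (254, 66) n 1416 world [ 0.5476 -0.0692  0.0263] S [ 0.4431 -0.3291  0.0263] diam 0.0473
px (383, 74) n 1393 world [ 0.6613 -0.0136  0.0263] S [ 0.5694 -0.3365  0.0263] diam 0.0471
px (8, 153) n 628 world [ 0.349  -0.2735  0.0212] S [ 0.1698 -0.4097  0.0212] diam 0.0717
px (464, 204) n 442 world [ 0.798  -0.0804  0.0423] S [ 0.6558 -0.4618  0.0423] diam 0.0494
586 [[ 0.4813 -0.4042  0.0426]
 [ 0.5044 -0.3994  0.0451]
 [ 0.5267 -0.3938  0.047 ]]
```

View pics/w13.png

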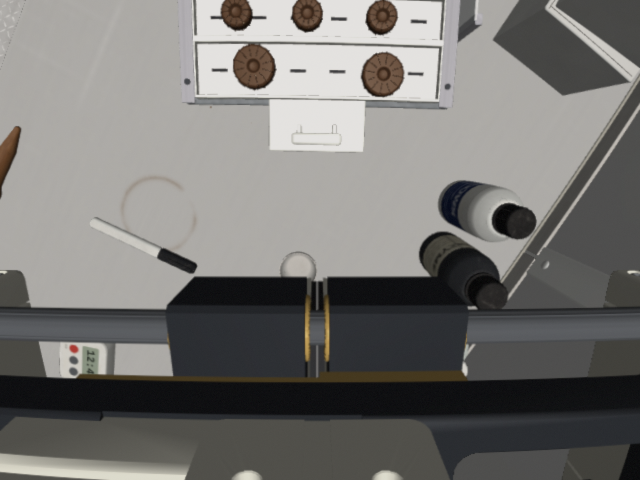

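```bash
python3 -c "
from h import *
state(); print(job.hand_in())"
```

```text
t 59.95 S [ 0.507  -0.4762  0.2617] yawy 29.61 open 0.0007 F [ 0.8 -0.1  0.4] grip 0.0
the job is handed in; nothing more can be done
None
```

The job is handed in at about 60 s. All five pellets lie flat in their rows, the trigger was squeezed fully three times with the tray home, and the tray is drawn out to its end; the hand-in returned no verdict. The tool only points down and could not reach under the nozzle, so I pushed the trigger with a large pellet held in the fingers, then put it back in its row.

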